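Clamp the flow-cell cassette until the ratchet knob clicks

TASK

Push the grey flow-cell cassette gently along its guides until it is fully home against the stop of the bench clamp. Then tighten the white ratchet knob clockwise until it slips and clicks, so that the foot clamps the cassette: one click is enough, and never go past two. Let go, and leave the bottle, the beaker and the tube rack where they stand.

Things in the scene. Friction and masses are not known exactly. Their poses are not given: they have to be found in the camera images.
- clamp: Bench clamp, fixed; origin on the bench under the knob's axis. Grey base plate 15 mm thick, 112 mm wide, from x -145 to +45 mm. Two guide rails (x -135 to +30, 62 mm apart inside, tops 23 mm above the bench). Bridge over it at x -17 to +17, full width, 60 to 76 mm above the bench. +x: the way in for the cassette, towards the stop; z up. Place and yaw differ each time.
- home (a point): Point fixed on the clamp, 34 mm on the -x side of the knob's axis, 23 mm above the bench, axes as the clamp's: where the cassette's centre lies when it is fully home.
- cassette_centre (a point): Centre of the loose cassette's flat body (half-way up). Grey plastic slab 125 (x) x 60 (y) x 16 (z) mm, about 0.25 kg, glass window on top, lying on the base plate between the rails, top 31 mm above the bench. +x points to the stop. It starts 22 to 45 mm short of home.
- rib (a point): Centre of the upright grip rib on the cassette's outer (-x) edge: 10 mm thick (x), 44 mm wide (y), from 31 to 61 mm above the bench. Its outer face is flush with the cassette's outer end, so one upright face (15 to 61 mm above the bench) can be pushed in +x. At home it is 91.5 mm from the knob's axis.
- stop: The clamp's stop: aluminium bar 12 (x) x 56 (y) x 20 (z) mm on the base plate; origin at the bottom centre of the face that the cassette's far end meets, 62.5 mm on the +x side of point home. Do not ram it: keep the push on it under 20 N.
- foot: The clamp's pressing foot: dark rubber pad 24 x 24 x 6 mm under the bridge on the knob's axis; origin at the centre of its underside. It does not turn; the screw lowers it 16 mm per full turn. It starts about 2 to 8 mm above the cassette's top (31 mm above the bench) and sinks on a little as the clamping force builds.
- knob_grip (a point): On the axis of the ratchet knob, at the height to grip (112 mm above the bench). White fluted round knob, 47 mm across, 32 mm high (94 to 126 mm above the bench), upright axis, black line on top; grip from above at any yaw. Clockwise from above tightens. The screw holds when let go. Below it, 86 mm up: the collar.
- knob (a joint): Slip of the knob relative to the collar below it (56 mm across, 12 marks, turns with the screw): rad, 0 at start, + clockwise. Turning freely takes about 0.26 N m; with the foot pressing it rises to 0.45 N m in about 0.5 rad, then the knob slips one tooth (0.52 rad, a click) and the torque falls away. With the hand at rest only 0, 0.17 and 0 or less of these are felt. Keep under 1.3.
- bottle: Bystander: amber bottle, 60 mm across, 130 mm high, origin under its centre.
- beaker: Bystander: glass beaker, 70 mm across, 90 mm high, origin under its centre.
- tuberack: Bystander: blue tube rack 80 x 130 x 45 mm with white tubes up to 63 mm high, origin under its centre.
Things that resemble listed ones, but are neither listed nor needed, are in the scene too. Of the things like the clamp, leave any that is orange; of the rest the larger one is meant.

How it is judged:
By the outcome, as a careful person would: the job done as asked, in the order asked, and still so for the second after the job is handed in, with the robot touching nothing.
It also fails if it takes over 72 s, if anything falls off the work surface, if the arm or the gripper's body presses on something with over 40 N, if the wrist force passes 120 N, or if a joint passes its speed limit or range.

ROBOT

A 7-joint arm with a two-finger parallel gripper is mounted at the origin on the work surface. World frame = base frame: x ahead of the robot, y to its left, z up, the work surface at z = 0. Lengths are in m, angles in degrees, forces in N, time in s.
With the tool pointing down it reaches from about 0.4 to 0.85 m from the base axis. Payload 6.9 kg.
Tool frame: the origin (TCP) lies on the centre line of the jaws, within the pads' length; the fingertips stand arm.tip_extent ahead of it and the grasp point (between the pads) lies 8 mm behind it (arm.tip_extent is the distance from the TCP to the fingertips, in m); z points along the fingers, y is the direction in which the jaws open and shut (so a half turn about z gives the same grasp; the last joint's range is limited). The gripper opens to 85 mm and grips with 20 to 120 N. Pads are 22 mm wide; open, the fingers measure 114 mm over their backs; the gripper's body (76 mm by 85 mm) begins 54 mm behind the grasp point. The pads swing forward as they close: fully open they stand 13 mm farther back than shut.
Start: joints at [-59.387, 29.078, -13.613, 85.955, 7.202, 65.827, -8.869], TCP at [0.26, 0.568, 0.242] pointing down, gripper open.
Joint ranges: [-176.47, 176.47], [-13.61, 117.27], [-81.72, 77.17], [0.22, 143.17], [-87.28, 267.28], [10, 112.55], [-165.47, 165.47]. Speed limits (degrees/s): [136.94, 136.94, 180, 180, 180, 180, 180].

INTERFACE

Orientations are given as [roll, pitch, yaw] about the fixed x, y, z axes, in that order (R = Rz(yaw) Ry(pitch) Rx(roll)).
In Python, from rig import arm gives the robot as it stands.
- The arm moves only by the tool send_rows, never from a script. Its argument "rows" is a list of rows, each an object of numbers: "wx", "wy", "wz": the turn, a rotation vector about the tool's x, y, z each as a share of pi/4 rad, from -1 to 1; "dx", "dy", "dz": the shift along the tool's x, y, z each as a share of 500 mm, from -1 to 1; "fingers": the opening, from 0 (shut) to 1 (fully open). A call has 1 to 5 rows; each row is the pose to reach, as a shift and turn from the pose commanded when the call began, along the tool's axes at that moment; what a row does not reach only later rows make up. A row lasts 1/8 s, in which the tool goes at most 62.5 mm and 10.7 degrees, less where a joint would pass 70% of its speed; a pose out of reach is approached as far as the arm can. A call with a number of a shift or a turn outside -1 to 1 is refused whole. A call with a gripper value outside its range is refused whole. The fingers move at their own pace and stop on an object; "force" is the grip in N (left out, the last holds). Time passes only in rows, so rows that repeat a pose let the fingers close. It gives the time, the measured TCP pose, the force and the opening at its end, in the units of the state.
- arm.observe(): the state, without advancing time (a new reading comes with each control period).
- arm.snapshot(name): name is "scene" or "top"; returns the picture (420x560x3 uint8, blue, green, red); there is no depth.
- arm.camera_params(name): a dict with "K" (3x3 intrinsics, pixels), "rvec" (rotation vector, rad) and "tvec" (3), from world to camera coordinates, as OpenCV has them. Camera axes: x right, y down, z forward; pixel columns grow to the right and rows downward; lengths in m; the calibration is good to about 2 mm. A picture is of the moment at which its call begins. camera_params takes no time and is no camera call.
- arm.finish_job(): hands the job in, once; it reports no verdict.
The state is a dict: "clock": time; "joint_positions": joint angles; "qvel": joint speeds; "joint_efforts": joint torques, N m; "eef_pos": TCP position; "ee_rot": TCP orientation; "wrist_force": force on the tool from outside, world axes, zero at the start; "ft_torque": the same for the moment, N m; "gripper_width": finger opening in m.
Only numpy, scipy, OpenCV 4.12 (cv2) and the standard library are available. Lean on these libraries where they do the work, as an engineer would, in place of code of your own. Each camera call takes 0.05 s, during which the arm holds its last target.

## Working session

There is one attempt and no reset: what is moved stays moved. The work goes in short steps, Python scripts to look and compute and a tool call to move; the robot and the scene stay as the last step left them, time stands still between calls to the robot, and variables do not carry over. Pictures are saved under pics/ and viewed, and the job is handed in when it is done.

Besides the shell and the picture viewer there is one more tool, called after "Emit:" by a JSON object that holds its "api" and its "payload", one argument or row to a line. send_rows: Moves the arm, as the interface text tells. Shift numbers are shares of 500 mm and turn numbers shares of pi/4 rad, none past 1 either way. Its arguments: {"type":"object","properties":{"rows":{"type":"array","items":{"type":"object","properties":{"wx":{"type":"number"},"wy":{"type":"number"},"wz":{"type":"number"},"dx":{"type":"number"},"dy":{"type":"number"},"dz":{"type":"number"},"fingers":{"type":"number"}}}},"force":{"type":"number"}},"required":["rows"]}

```bash
mkdir -p pics; ls
python3 - <<'E'
from rig import arm
import cv2
s=arm.observe();print(s);print(arm.tip_extent)
for n in("scene","top"):
    cv2.imwrite(f"pics/{n}0.png",arm.snapshot(n));print(arm.camera_params(n))
E
```

```text
pics
{'clock': 0.0, 'joint_positions': array([-59.38569686,  29.12699183, -13.60989104,  86.00910443,
         7.20207837,  65.82647047,  -8.86963948]), 'qvel': array([ 0.07526736,  0.0304602 , -0.03014334,  0.02206706,  0.00810278,
       -0.00333517, -0.08849594]), 'joint_efforts': array([ 3.53630285e-04, -6.20602083e+01, -2.18661658e+00, -2.49648303e+01,
        1.27369925e-02,  1.18512550e-02,  3.30245416e-05]), 'eef_pos': array([0.25973649, 0.56794066, 0.24141195]), 'ee_rot': array([-1.79896329e+02,  1.38909127e-03,  1.55431834e+02]), 'wrist_force': array([-1.15491028,  0.20998336, -0.56858613]), 'ft_torque': array([ 0.01335042, -0.04995198,  0.03481118]), 'gripper_width': 0.08494843963366118}
0.011
{'K': array([[444.15787976,   0.        , 276.72234806],
       [  0.        , 444.15787976, 211.76164631],
       [  0.        ,   0.        ,   1.        ]]), 'rvec': array([ 2.33429103,  1.14545897, -0.32349651]), 'tvec': array([-0.30894816, -0.39393684,  1.6407246 ])}
{'K': array([[496.51911396,   0.        , 286.81821292],
       [  0.        , 496.51911396, 202.99717705],
       [  0.        ,   0.        ,   1.        ]]), 'rvec': array([ 2.15165041, -2.12397229,  0.15197784]), 'tvec': array([-0.09838072,  0.60351474,  1.58277796])}
```

View pics/scene0.png

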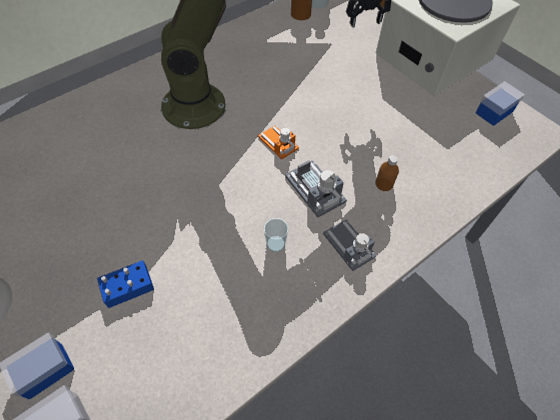

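View pics/top0.png

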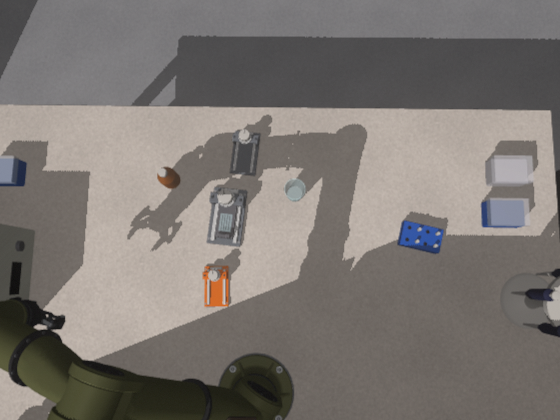

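Three clamp-like things are in view: an orange one (top 217,287), a mid-grey one with a cassette (top 227,215) and a dark, smaller one (top 245,153). The mid-grey one is the largest non-orange one and holds a cassette. I'll confirm that with an enlarged crop.

```bash
cat > h.py <<'E'
import numpy as np,cv2
from rig import arm
def P(n):
    c=arm.camera_params(n);R,_=cv2.Rodrigues(np.array(c['rvec'],float));return np.array(c['K']),R,np.array(c['tvec']).ravel()
def ray(n,uv):
    K,R,t=P(n);d=R.T@np.linalg.inv(K)@np.array([uv[0],uv[1],1.]);return -R.T@t,d
def plane(n,uv,z):
    o,d=ray(n,uv);return o+d*(z-o[2])/d[2]
def proj(n,p):
    c=arm.camera_params(n);q,_=cv2.projectPoints(np.array(p,float).reshape(-1,1,3),np.array(c['rvec']),np.array(c['tvec']),np.array(c['K']),None);return q.reshape(-1,2)
def crop(src,dst,x0,y0,x1,y1,f):
    cv2.imwrite(dst,cv2.resize(src[y0:y1,x0:x1],None,fx=f,fy=f,interpolation=cv2.INTER_CUBIC))
E
python3 - <<'E'
from h import *
a=cv2.imread('pics/top0.png');b=cv2.imread('pics/scene0.png')
crop(a,'pics/topc.png',190,120,270,310,3) if 0 else None
A=cv2.resize(a[175:255,195:265],None,fx=5.5,fy=5.5,interpolation=cv2.INTER_CUBIC)
B=cv2.resize(b[150:230,270:350],None,fx=5.0,fy=5.5,interpolation=cv2.INTER_CUBIC)
cv2.imwrite('pics/c0.png',np.hstack([A,B])[:,:800])
print(plane('top',(227,215),.03),plane('top',(245,153),.03))
E
```

```text
[0.56459127 0.10659746 0.03      ] [0.77558834 0.05266154 0.03      ]
```

View pics/c0.png

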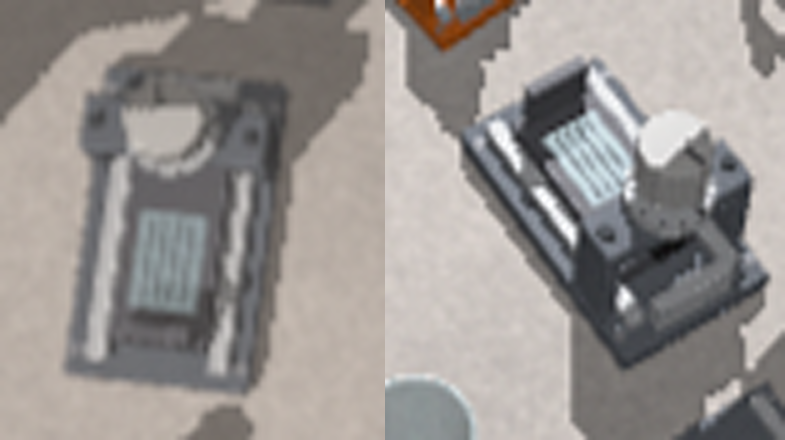

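The crop confirms it: the mid-grey clamp has a cassette with a window and rib, and its +x points away from the robot (up in the top view). Next I'll measure it precisely.

Run:
```python
from h import *
a=cv2.imread('pics/top0.png');b=cv2.imread('pics/scene0.png')
cv2.imwrite('pics/c1.png',cv2.resize(a[180:252,200:260],None,fx=8,fy=8,interpolation=cv2.INTER_NEAREST))
cv2.imwrite('pics/c2.png',cv2.resize(b[155:220,280:352],None,fx=9,fy=9,interpolation=cv2.INTER_NEAREST))
```

```text
(no output)
```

View pics/c1.png

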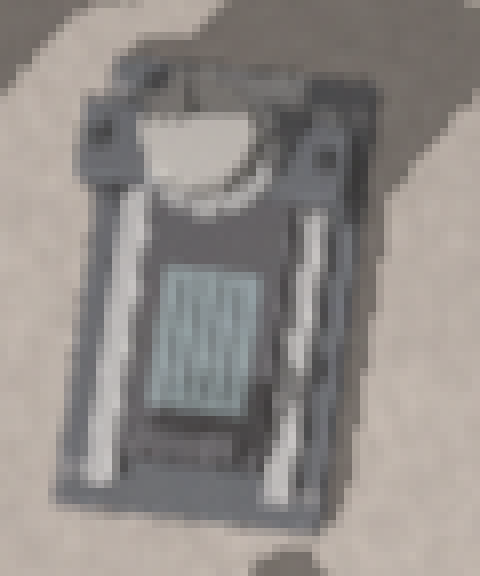

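View pics/c2.png

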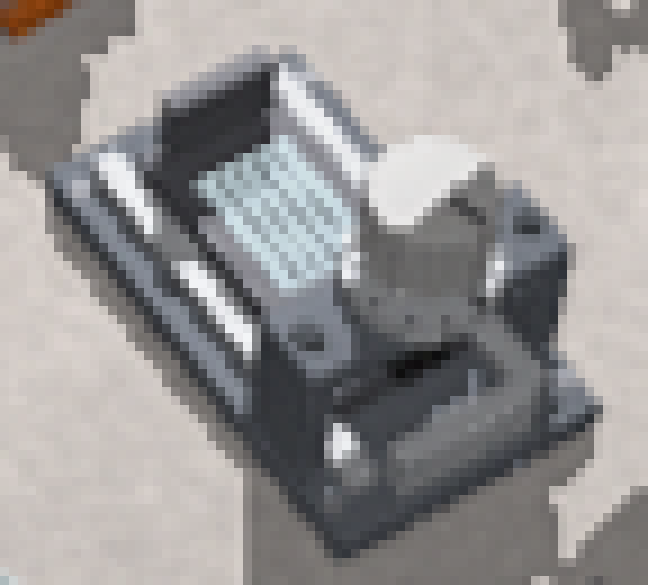

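```bash
cat > fit.py <<'E'
from h import *
from scipy.optimize import least_squares
L=[('top',(58,496),(-145,56,15)),('top',(319,527),(-145,-56,15)),('top',(81,183),(-17,56,76)),('top',(84,97),(17,56,76)),('top',(336,206),(-17,-56,76)),
('scene',(48,180),(-145,-56,15)),('scene',(340,545),(45,-56,15)),('scene',(600,406),(45,56,15)),('scene',(568,243),(17,56,76)),('scene',(302,376),(17,-56,76))]
def px(n,u): return np.array([200+u[0]/8-.5,180+u[1]/8-.5] if n=='top' else [280+u[0]/9-.5,155+u[1]/9-.5])
def toW(p,q):
    c,s=np.cos(p[2]),np.sin(p[2]);q=np.array(q,float)/1000
    return np.array([p[0]+c*q[0]-s*q[1],p[1]+s*q[0]+c*q[1],q[2]])
def r(p): return np.concatenate([proj(n,toW(p,q))[0]-px(n,u) for n,u,q in L])
if __name__=='__main__':
    s=least_squares(r,[.6,.1,0],loss='soft_l1');print(s.x,np.degrees(s.x[2]));print(r(s.x).reshape(-1,2).round(1))
    p=s.x;np.save('clamp.npy',p)
    # knob
    for n,f,x0,y0 in(('top',8,200,180),('scene',9,280,155)):
        im=cv2.imread(f'pics/{n}0.png');c=(im[y0:y0+(72 if n=='top' else 65),x0:x0+(60 if n=='top' else 72)]);c=cv2.resize(c,None,fx=f,fy=f,interpolation=cv2.INTER_CUBIC)
        t=np.linspace(0,6.283,48)
        for rr,z in((23.5,126),(23.5,94),(28,86)):
            q=[toW(p,(rr*np.cos(a),rr*np.sin(a),z)) for a in t]
            uv=(proj(n,q)-[x0,y0]+.5)*f
            cv2.polylines(c,[uv.astype(int)],True,(0,0,255) if z==126 else (0,255,0),1)
        for z,pts in((15,[(-145,-56),(-145,56),(45,56),(45,-56)]),(76,[(-17,-56),(-17,56),(17,56),(17,-56)])):
            uv=(proj(n,[toW(p,(a,b,z)) for a,b in pts])-[x0,y0]+.5)*f
            cv2.polylines(c,[uv.astype(int)],True,(255,0,0),1)
        cv2.imwrite(f'pics/ov_{n}.png',c)
    # rib top edges (z=61): scene outer top-left corner etc
    ci,si=np.cos(p[2]),np.sin(p[2])
    def cl(w): d=w[:2]-p[:2];return np.array([ci*d[0]+si*d[1],-si*d[0]+ci*d[1]])*1000
    for u in((163,100),(278,52),(165,112),(280,68)): print('scene rib',cl(plane('scene',px('scene',u),.061)))
    for u in((130,470),(240,475),(150,410),(262,268),(172,264)): print('top',u,cl(plane('top',px('top',u),.061)),cl(plane('top',px('top',u),.031)))
    for k,z in(('rib',61),): pass
E
python3 fit.py; python3 -c "
import cv2,numpy as np
a=cv2.imread('pics/ov_top.png');b=cv2.imread('pics/ov_scene.png')
"
```

```text
[ 0.61250051  0.10261038 -0.10668476] -6.112586473718429
[[-0.3  0.9]
 [ 0.6  1.1]
 [-0.7 -0.8]
 [ 0.5 -0.3]
 [ 1.9  0.4]
 [-0.6 -1.3]
 [-0.  -0.1]
 [ 0.3 -0.2]
 [ 1.3  0.2]
 [ 0.7  1. ]]
scene rib [-119.10839798  -23.5230411 ]
scene rib [-116.11863109   23.59166623]
scene rib [-114.2153724   -25.89166829]
scene rib [-109.67274787   20.07300326]
top (130, 470) [-130.5198815    19.92767502] [-128.6459812   24.7592112]
top (240, 475) [-127.22967217  -24.3133346 ] [-125.29384593  -20.3144706 ]
top (150, 410) [-105.59422183   15.33991583] [-103.25118886   20.08510453]
top (262, 268) [-43.03689837 -21.64365721] [-39.51645684 -17.59454648]
top (172, 264) [-45.75628789  14.83290442] [-42.28702874  19.56855052]
```

View pics/ov_top.png

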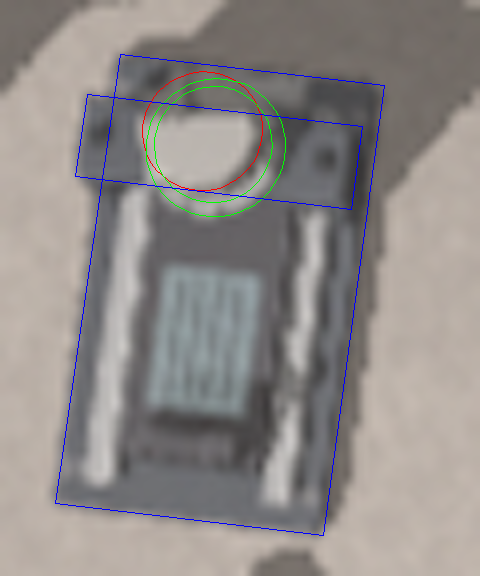

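View pics/ov_scene.png

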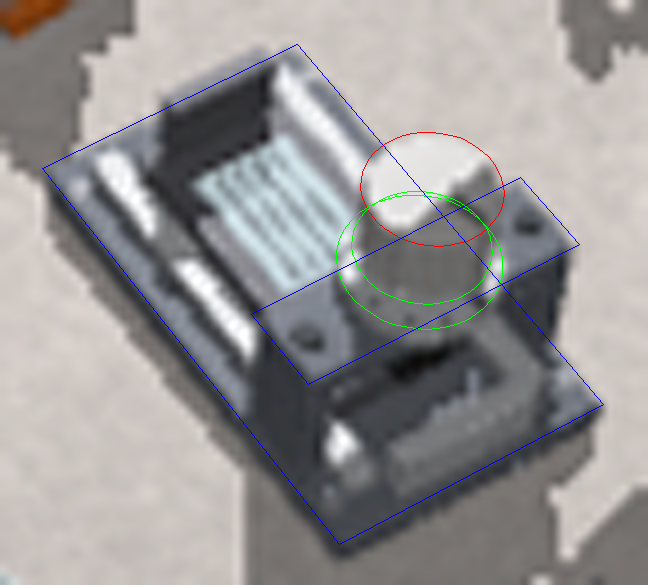

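```bash
cat > fit2.py <<'E'
from fit import *
L2=[('top',(56,500),(-145,56,15)),('top',(321,530),(-145,-56,15)),('top',(212.5,143.5),(0,0,76)),('top',(201,129),(0,0,126)),
('scene',(48,176),(-145,-56,15)),('scene',(340,545),(45,-56,15)),('scene',(600,406),(45,56,15)),('scene',(416.5,279.5),(0,0,76)),('scene',(431,190),(0,0,126))]
def r2(p): return np.concatenate([proj(n,toW(p,q))[0]-px(n,u) for n,u,q in L2])
if __name__=='__main__':
    s=least_squares(r2,[.6,.1,0],loss='soft_l1');print(s.x,np.degrees(s.x[2]));print(r2(s.x).reshape(-1,2).round(1))
    p=s.x;np.save('clamp.npy',p)
    for n in('top','scene'):
        K,R,t=P(n);print(n,-R.T@t)
    for u in((213,268),(205,306),(229,306)): print('orange',plane('top',u,0.03),plane('top',u,.09))
    a=cv2.imread('pics/top0.png');x0,y0,f=205,205,12
    c=cv2.resize(a[y0:y0+45,x0:x0+45],None,fx=f,fy=f,interpolation=cv2.INTER_CUBIC)
    for X in(-96.5,-118.5,-128.5,-138.5):
      for z,col in((61,(0,0,255)),):
        uv=(proj('top',[toW(p,(X,b,z)) for b in(-22,22)])-[x0,y0]+.5)*f
        cv2.line(c,tuple(map(int,uv[0])),tuple(map(int,uv[1])),col,1)
    b=cv2.imread('pics/scene0.png');x1,y1=285,155
    d=cv2.resize(b[y1:y1+45,x1:x1+20],None,fx=f,fy=f,interpolation=cv2.INTER_CUBIC)
    for X in(-96.5,-118.5,-128.5,-138.5):
        uv=(proj('scene',[toW(p,(X,b,61)) for b in(-22,22)])-[x1,y1]+.5)*f
        cv2.line(d,tuple(map(int,uv[0])),tuple(map(int,uv[1])),(0,0,255),1)
    cv2.imwrite('pics/rib1.png',np.hstack([c,d]))
E
python3 fit2.py
```

```text
[ 0.61366875  0.10271523 -0.10813554] -6.19571002795616
[[-0.1  0. ]
 [ 0.3  0.4]
 [ 0.8  0.7]
 [ 0.2 -0.1]
 [-0.3 -0.7]
 [ 0.2  0.2]
 [ 0.6  0. ]
 [ 0.3  0.2]
 [ 0.5  0.1]]
top [ 0.3585131  -0.10832208  1.65494096]
scene [ 1.14632546 -0.52003456  1.16538166]
orange [0.39045495 0.14661226 0.03      ] [0.38927551 0.13719895 0.09      ]
orange [0.2690427  0.16797492 0.03      ] [0.27234634 0.15777281 0.09      ]
orange [0.27013127 0.09077285 0.03      ] [0.27339472 0.08342139 0.09      ]
```

View pics/rib1.png

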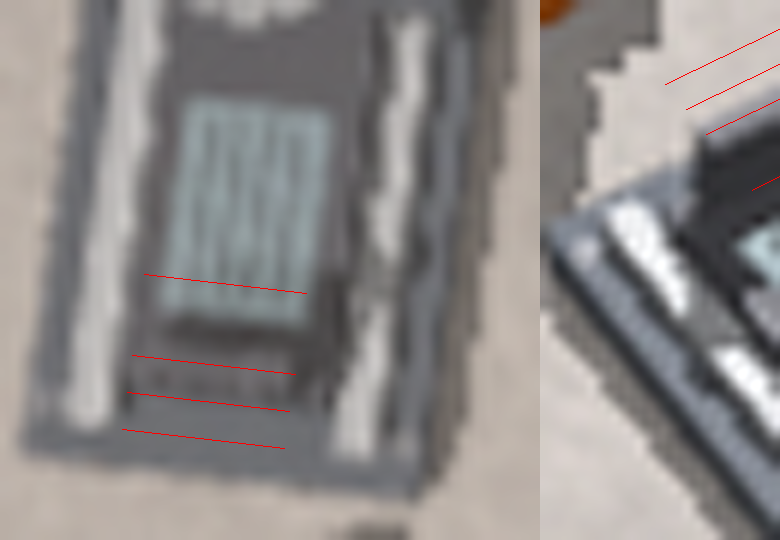

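```bash
cat > go.py <<'E'
from h import *
from scipy.spatial.transform import Rotation as Ro
import sys
p=np.load('clamp.npy');c,s=np.cos(p[2]),np.sin(p[2])
def C2W(x,y,z): return np.array([p[0]+(c*x-s*y)/1000,p[1]+(s*x+c*y)/1000,z/1000])
def W2C(w): d=(np.array(w)[:2]-p[:2])*1000;return np.array([c*d[0]+s*d[1],-s*d[0]+c*d[1],w[2]*1000])
def st():
    o=arm.observe();R=Ro.from_euler('xyz',o['ee_rot'],degrees=True)
    f=np.array(o['wrist_force']);
    print('t',round(o['clock'],2),'clamp',W2C(o['eef_pos']).round(1),'rot',np.round(o['ee_rot'],2),'F',f.round(2),'T',np.round(o['ft_torque'],3),'w',round(o['gripper_width'],4),'q',np.round(o['joint_positions'],0))
    return o,R
def plan(x,y,z,yaw):
    o,R=st();T=Ro.from_euler('xyz',[180,0,yaw],degrees=True)
    d=R.inv().apply(C2W(x,y,z)-o['eef_pos']);w=(R.inv()*T).as_rotvec()
    print('shift',(d/.5).round(4),'turn',(w/(np.pi/4)).round(4))
if __name__=='__main__':
    a=list(map(float,sys.argv[1:]))
    plan(*a) if a else st()
E
python3 go.py -147 0 242 173.8
```

```text
t 0.1 clamp [-402.1  424.4  241.5] rot [-179.91    0.    155.43] F [-0.18 -0.04  0.35] T [-0.071 -0.028 -0.057] w 0.0852 q [-59.  29. -14.  86.   7.  66.  -9.]
shift [-7.517e-01 -6.447e-01  1.000e-04] turn [-2.000e-03 -3.000e-04 -4.082e-01]
```

Emit:
{"api": "send_rows", "payload": {
  "rows": [
    {"dx": -0.15, "dy": -0.13, "wz": -0.1, "fingers": 0},
    {"dx": -0.25, "dy": -0.21, "wz": -0.2, "fingers": 0},
    {"dx": -0.34, "dy": -0.29, "wz": -0.3, "fingers": 0},
    {"dx": -0.43, "dy": -0.37, "wz": -0.408, "fingers": 0},
    {"dx": -0.52, "dy": -0.446, "wz": -0.408, "fingers": 0}
  ],
  "force": 30
}}

```text
$.rows[0]: bad value
```

```bash
python3 go.py -147 0 242 173.8
```

```text
t 0.1 clamp [-402.1  424.4  241.5] rot [-179.91    0.    155.43] F [-0.18 -0.04  0.35] T [-0.071 -0.028 -0.057] w 0.0852 q [-59.  29. -14.  86.   7.  66.  -9.]
shift [-7.517e-01 -6.447e-01  1.000e-04] turn [-2.000e-03 -3.000e-04 -4.082e-01]
```

Emit:
{"api": "send_rows", "payload": {
  "rows": [
    {"dx": -0.08, "dy": -0.07, "dz": 0.0, "wx": 0.0, "wy": 0.0, "wz": -0.1, "fingers": 0.0},
    {"dx": -0.17, "dy": -0.145, "dz": 0.0, "wx": 0.0, "wy": 0.0, "wz": -0.2, "fingers": 0.0},
    {"dx": -0.26, "dy": -0.22, "dz": 0.0, "wx": 0.0, "wy": 0.0, "wz": -0.3, "fingers": 0.0},
    {"dx": -0.35, "dy": -0.3, "dz": 0.0, "wx": 0.0, "wy": 0.0, "wz": -0.408, "fingers": 0.0},
    {"dx": -0.43, "dy": -0.37, "dz": 0.0, "wx": 0.0, "wy": 0.0, "wz": -0.408, "fingers": 0.0}
  ],
  "force": 30
}}

```text
clock: 0.72
eef_pos: [0.3792, 0.3083, 0.242]
ee_rot: [-180.0, -0.0, 173.8]
wrist_force: [0.5, 0.6, 0.2]
gripper_width: 0.0001
```

```bash
python3 go.py -147 0 242 173.8
```

```text
t 0.72 clamp [-255.3  179.1  242. ] rot [-1.7996e+02 -1.0000e-02  1.7380e+02] F [0.51 0.63 0.23] T [-0.001 -0.045  0.018] w 0.0001 q [-30.  17. -16. 106.   6.  58.  35.]
shift [-2.167e-01 -3.582e-01  3.000e-04] turn [-0.0009 -0.0002  0.0001]
```

Emit:
{"api": "send_rows", "payload": {
  "rows": [
    {"dx": -0.06, "dy": -0.09, "dz": 0.0, "wx": 0.0, "wy": 0.0, "wz": 0.0, "fingers": 0.0},
    {"dx": -0.11, "dy": -0.18, "dz": 0.0, "wx": 0.0, "wy": 0.0, "wz": 0.0, "fingers": 0.0},
    {"dx": -0.16, "dy": -0.27, "dz": 0.0, "wx": 0.0, "wy": 0.0, "wz": 0.0, "fingers": 0.0},
    {"dx": -0.2167, "dy": -0.358, "dz": 0.0, "wx": 0.0, "wy": 0.0, "wz": 0.0, "fingers": 0.0},
    {"dx": -0.2167, "dy": -0.358, "dz": 0.08, "wx": 0.0, "wy": 0.0, "wz": 0.0, "fingers": 0.0}
  ]
}}

```text
clock: 1.35
eef_pos: [0.4703, 0.1169, 0.2036]
ee_rot: [180.0, 0.3, 173.3]
wrist_force: [0.0, 1.2, -0.6]
gripper_width: 0.0001
```

```bash
python3 go.py -147 0 40 173.8
python3 - <<'E'
from h import *
a=arm.snapshot('top');b=arm.snapshot('scene')
cv2.imwrite('pics/m1.png',np.hstack([cv2.resize(a[170:270,180:280],None,fx=4,fy=4),cv2.resize(b[120:220,250:350],None,fx=4,fy=4)]))
E
```

```text
t 1.35 clamp [-144.1   -1.4  203.6] rot [179.99   0.35 173.35] F [ 0.01  1.18 -0.58] T [0.059 0.013 0.036] w 0.0001 q [ -9.  19. -11. 110.   5.  51.  61.]
shift [0.0079 0.0027 0.3271] turn [ 0.0002  0.0077 -0.01  ]
```

View pics/m1.png

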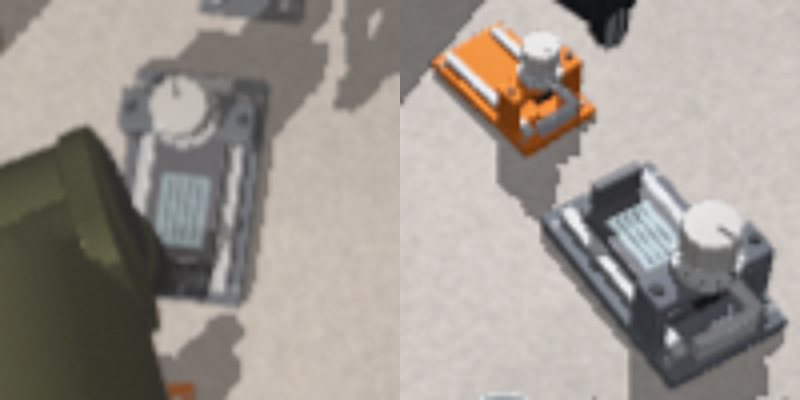

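Run:
```python
from h import *
from go import *
b=arm.snapshot('scene');a=arm.snapshot('top')
o=arm.observe();print(proj('scene',o['eef_pos']),[proj(n,C2W(0,0,126)) for n in('top','scene')])
out=[]
for n,im,x0,y0 in(('top',a,212,182),('scene',b,310,160)):
    c=cv2.resize(im[y0:y0+40,x0:x0+40],None,fx=10,fy=10,interpolation=cv2.INTER_CUBIC);
    t=np.linspace(0,6.283,60);uv=(proj(n,[C2W(23.5*np.cos(k),23.5*np.sin(k),126) for k in t])-[x0,y0]+.5)*10
    cv2.polylines(c,[uv.astype(int)],True,(0,0,255),1);out.append(c)
cv2.imwrite('pics/kn.png',np.hstack(out))
```

```text
[[302.38626791 125.42756268]] [array([[224.80821417, 195.52657179]]), array([[327.84272368, 175.68493131]])]
```

View pics/kn.png

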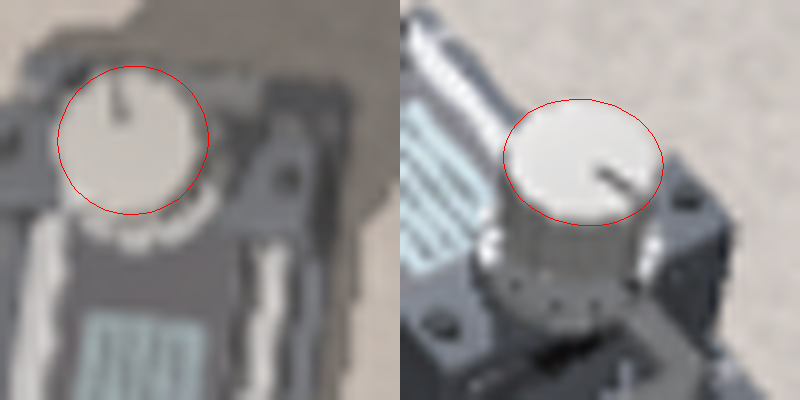

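Emit:
{"api": "send_rows", "payload": {
  "rows": [
    {"dx": 0.0, "dy": 0.0, "dz": 0.08, "wx": 0.0, "wy": 0.0, "wz": 0.0, "fingers": 0.0},
    {"dx": 0.0, "dy": 0.0, "dz": 0.16, "wx": 0.0, "wy": 0.0, "wz": 0.0, "fingers": 0.0},
    {"dx": 0.0, "dy": 0.0, "dz": 0.23, "wx": 0.0, "wy": 0.0, "wz": 0.0, "fingers": 0.0},
    {"dx": 0.0, "dy": 0.0, "dz": 0.26, "wx": 0.0, "wy": 0.0, "wz": 0.0, "fingers": 0.0},
    {"dx": 0.0, "dy": 0.0, "dz": 0.26, "wx": 0.0, "wy": 0.0, "wz": 0.0, "fingers": 0.0}
  ]
}}

```text
clock: 2.17
eef_pos: [0.4669, 0.1221, 0.0725]
ee_rot: [-180.0, -0.0, 173.9]
wrist_force: [-0.2, -0.1, -0.1]
gripper_width: -0.0001
```

```bash
python3 go.py -147 0 37 173.8
python3 - <<'E'
from h import *
b=arm.snapshot('scene')
cv2.imwrite('pics/m2.png',cv2.resize(b[110:230,250:370],None,fx=5,fy=5))
E
```

```text
t 2.17 clamp [-148.     3.5   72.5] rot [-1.800e+02 -3.000e-02  1.739e+02] F [-0.2  -0.06 -0.06] T [-0.038  0.072 -0.055] w -0.0001 q [-11.  30.  -9. 119.   8.  32.  58.]
shift [-0.0021 -0.0069  0.071 ] turn [-0.     -0.0007  0.0022]
```

View pics/m2.png

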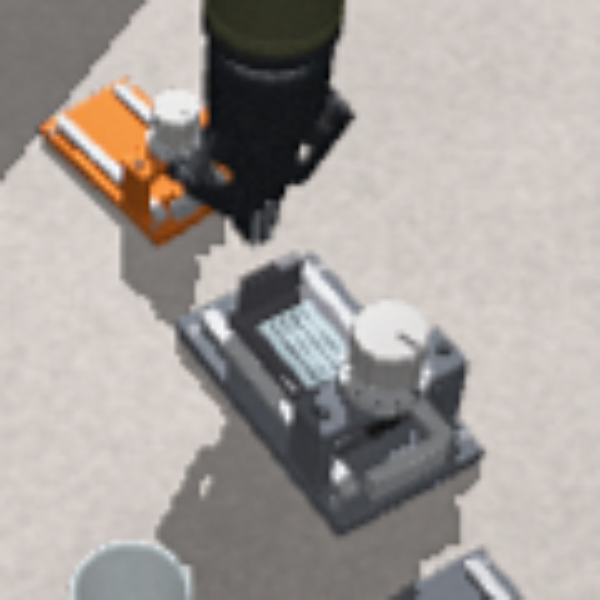

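Clear behind the rib and clear of the orange clamp. I'll lower the fingers and then move up to the rib.

Emit:
{"api": "send_rows", "payload": {
  "rows": [
    {"dx": -0.002, "dy": -0.007, "dz": 0.04, "wx": 0.0, "wy": 0.0, "wz": 0.0, "fingers": 0.0},
    {"dx": -0.002, "dy": -0.007, "dz": 0.071, "wx": 0.0, "wy": 0.0, "wz": 0.0, "fingers": 0.0},
    {"dx": -0.002, "dy": -0.007, "dz": 0.071, "wx": 0.0, "wy": 0.0, "wz": 0.0, "fingers": 0.0}
  ]
}}

```text
clock: 2.6
eef_pos: [0.4678, 0.1179, 0.0374]
ee_rot: [180.0, 0.0, 173.8]
wrist_force: [0.2, 0.3, -0.3]
gripper_width: 0.0002
```

```bash
python3 go.py -132 0 37 173.8
```

```text
t 2.6 clamp [-146.7   -0.6   37.4] rot [1.7999e+02 2.0000e-02 1.7382e+02] F [ 0.22  0.29 -0.29] T [ 0.037 -0.042  0.064] w 0.0002 q [-12.  33.  -8. 121.  10.  27.  57.]
shift [-0.0293  0.0013  0.0009] turn [0.0002 0.0006 0.0005]
```

Emit:
{"api": "send_rows", "payload": {
  "rows": [
    {"dx": -0.006, "dy": 0.0, "dz": 0.0, "wx": 0.0, "wy": 0.0, "wz": 0.0, "fingers": 0.0},
    {"dx": -0.012, "dy": 0.0, "dz": 0.0, "wx": 0.0, "wy": 0.0, "wz": 0.0, "fingers": 0.0},
    {"dx": -0.018, "dy": 0.0, "dz": 0.0, "wx": 0.0, "wy": 0.0, "wz": 0.0, "fingers": 0.0},
    {"dx": -0.023, "dy": 0.0, "dz": 0.0, "wx": 0.0, "wy": 0.0, "wz": 0.0, "fingers": 0.0},
    {"dx": -0.028, "dy": 0.0, "dz": 0.0, "wx": 0.0, "wy": 0.0, "wz": 0.0, "fingers": 0.0}
  ]
}}

```text
clock: 3.22
eef_pos: [0.4809, 0.1159, 0.0367]
ee_rot: [-180.0, -0.1, 173.8]
wrist_force: [-1.7, 0.6, 1.7]
gripper_width: 0.0002
```

Emit:
{"api": "send_rows", "payload": {
  "rows": [
    {"dx": -0.003, "dy": 0.0, "dz": 0.0, "wx": 0.0, "wy": 0.0, "wz": 0.0, "fingers": 0.0},
    {"dx": -0.006, "dy": 0.0, "dz": 0.0, "wx": 0.0, "wy": 0.0, "wz": 0.0, "fingers": 0.0},
    {"dx": -0.009, "dy": 0.0, "dz": 0.0, "wx": 0.0, "wy": 0.0, "wz": 0.0, "fingers": 0.0},
    {"dx": -0.012, "dy": 0.0, "dz": 0.0, "wx": 0.0, "wy": 0.0, "wz": 0.0, "fingers": 0.0}
  ]
}}

```text
clock: 3.72
eef_pos: [0.4875, 0.1153, 0.0367]
ee_rot: [-180.0, 0.0, 173.8]
wrist_force: [-1.1, 0.8, -0.1]
gripper_width: -0.0003
```

```bash
python3 go.py -107.5 0 37 173.8
```

```text
t 3.73 clamp [-126.7   -1.1   36.7] rot [-1.8000e+02  1.0000e-02  1.7379e+02] F [-1.11  0.81 -0.07] T [0.035 0.191 0.021] w -0.0003 q [-11.  34.  -8. 118.  10.  28.  58.]
shift [-0.0385  0.0022 -0.0006] turn [-0.      0.0001 -0.0003]
```

Emit:
{"api": "send_rows", "payload": {
  "rows": [
    {"dx": -0.003, "dy": 0.0, "dz": 0.0, "wx": 0.0, "wy": 0.0, "wz": 0.0, "fingers": 0.0},
    {"dx": -0.006, "dy": 0.0, "dz": 0.0, "wx": 0.0, "wy": 0.0, "wz": 0.0, "fingers": 0.0},
    {"dx": -0.009, "dy": 0.0, "dz": 0.0, "wx": 0.0, "wy": 0.0, "wz": 0.0, "fingers": 0.0},
    {"dx": -0.012, "dy": 0.0, "dz": 0.0, "wx": 0.0, "wy": 0.0, "wz": 0.0, "fingers": 0.0}
  ]
}}

```text
clock: 4.22
eef_pos: [0.4934, 0.1147, 0.0368]
ee_rot: [-180.0, 0.0, 173.8]
wrist_force: [-2.0, 0.6, -0.2]
gripper_width: -0.0002
```

Emit:
{"api": "send_rows", "payload": {
  "rows": [
    {"dx": -0.003, "dy": 0.0, "dz": 0.0, "wx": 0.0, "wy": 0.0, "wz": 0.0, "fingers": 0.0},
    {"dx": -0.006, "dy": 0.0, "dz": 0.0, "wx": 0.0, "wy": 0.0, "wz": 0.0, "fingers": 0.0},
    {"dx": -0.009, "dy": 0.0, "dz": 0.0, "wx": 0.0, "wy": 0.0, "wz": 0.0, "fingers": 0.0},
    {"dx": -0.012, "dy": 0.0, "dz": 0.0, "wx": 0.0, "wy": 0.0, "wz": 0.0, "fingers": 0.0}
  ]
}}

```text
clock: 4.72
eef_pos: [0.4994, 0.114, 0.0368]
ee_rot: [-180.0, 0.0, 173.8]
wrist_force: [-0.5, 0.7, -1.1]
gripper_width: -0.0002
```

```bash
python3 go.py -107.5 0 37 173.8;python3 - <<'E'
from h import *
b=arm.snapshot('scene')
cv2.imwrite('pics/m3.png',cv2.resize(b[150:230,270:360],None,fx=7,fy=7,interpolation=cv2.INTER_CUBIC))
E
```

```text
t 4.72 clamp [-114.8   -1.1   36.8] rot [-180.      0.    173.79] F [-0.51  0.7  -1.09] T [ 0.061  0.125 -0.011] w -0.0002 q [-10.  35.  -8. 117.  10.  29.  58.]
shift [-0.0147  0.0023 -0.0004] turn [-0.      0.     -0.0003]
```

View pics/m3.png

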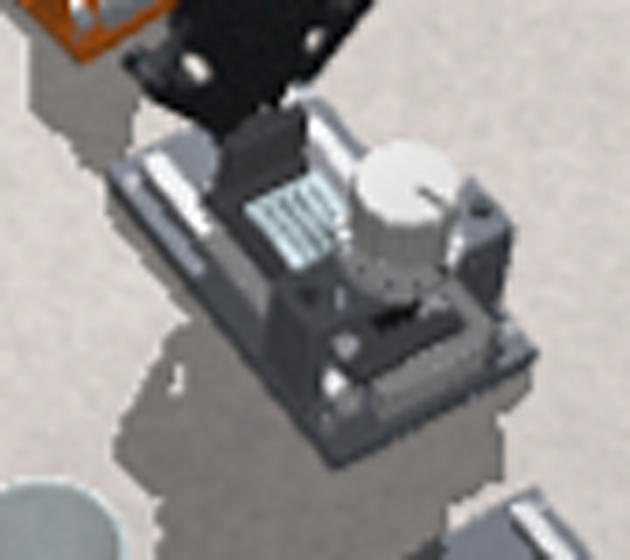

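The cassette is sliding in; the rib is now closer to the knob. I'll keep going slowly and watch for the stop.

Emit:
{"api": "send_rows", "payload": {
  "rows": [
    {"dx": -0.002, "dy": 0.0, "dz": 0.0, "wx": 0.0, "wy": 0.0, "wz": 0.0, "fingers": 0.0},
    {"dx": -0.004, "dy": 0.0, "dz": 0.0, "wx": 0.0, "wy": 0.0, "wz": 0.0, "fingers": 0.0},
    {"dx": -0.006, "dy": 0.0, "dz": 0.0, "wx": 0.0, "wy": 0.0, "wz": 0.0, "fingers": 0.0},
    {"dx": -0.008, "dy": 0.0, "dz": 0.0, "wx": 0.0, "wy": 0.0, "wz": 0.0, "fingers": 0.0}
  ]
}}

```text
clock: 5.28
eef_pos: [0.5032, 0.1136, 0.0368]
ee_rot: [-180.0, -0.0, 173.8]
wrist_force: [-2.3, -0.1, -0.0]
gripper_width: 0.0
```

Emit:
{"api": "send_rows", "payload": {
  "rows": [
    {"dx": -0.0016, "dy": 0.0, "dz": 0.0, "wx": 0.0, "wy": 0.0, "wz": 0.0, "fingers": 0.0},
    {"dx": -0.0032, "dy": 0.0, "dz": 0.0, "wx": 0.0, "wy": 0.0, "wz": 0.0, "fingers": 0.0}
  ]
}}

```text
clock: 5.52
eef_pos: [0.5048, 0.1134, 0.0368]
ee_rot: [-180.0, -0.0, 173.8]
wrist_force: [-2.0, 0.5, 2.1]
gripper_width: -0.0003
```

```bash
python3 go.py -107.5 0 37 173.8
```

```text
t 5.53 clamp [-109.4   -1.1   36.8] rot [-1.800e+02 -1.000e-02  1.738e+02] F [-1.99  0.53  2.1 ] T [0.077 0.431 0.005] w -0.0003 q [-10.  35.  -8. 116.  10.  30.  59.]
shift [-0.0038  0.0022 -0.0004] turn [-0.0001 -0.0001 -0.0001]
```

Emit:
{"api": "send_rows", "payload": {
  "rows": [
    {"dx": -0.001, "dy": 0.0, "dz": 0.0, "wx": 0.0, "wy": 0.0, "wz": 0.0, "fingers": 0.0},
    {"dx": -0.002, "dy": 0.0, "dz": 0.0, "wx": 0.0, "wy": 0.0, "wz": 0.0, "fingers": 0.0}
  ]
}}

```text
clock: 5.78
eef_pos: [0.5053, 0.1134, 0.0368]
ee_rot: [-180.0, -0.1, 173.8]
wrist_force: [-4.3, 1.4, 4.5]
gripper_width: -0.0002
```

```bash
python3 go.py
```

```text
t 5.78 clamp [-108.9   -1.1   36.8] rot [-1.7999e+02 -6.0000e-02  1.7380e+02] F [-4.31  1.36  4.47] T [0.175 0.878 0.022] w -0.0002 q [-10.  35.  -8. 116.  10.  30.  59.]
```

Emit:
{"api": "send_rows", "payload": {
  "rows": [
    {"dx": -0.001, "dy": 0.0, "dz": 0.0, "wx": 0.0, "wy": 0.0, "wz": 0.0, "fingers": 0.0},
    {"dx": -0.002, "dy": 0.0, "dz": 0.0, "wx": 0.0, "wy": 0.0, "wz": 0.0, "fingers": 0.0}
  ]
}}

```text
clock: 6.02
eef_pos: [0.5053, 0.1134, 0.0367]
ee_rot: [-180.0, -0.1, 173.8]
wrist_force: [-8.4, 0.6, 5.7]
gripper_width: -0.0001
```

```bash
python3 go.py
```

```text
t 6.03 clamp [-108.9   -1.1   36.7] rot [-1.7996e+02 -1.5000e-01  1.7382e+02] F [-8.39  0.64  5.7 ] T [ 2.390e-01  1.466e+00 -1.000e-03] w -0.0001 q [-10.  35.  -8. 116.  10.  30.  59.]
```

Emit:
{"api": "send_rows", "payload": {
  "rows": [
    {"dx": -0.001, "dy": 0.0, "dz": 0.0, "wx": 0.0, "wy": 0.0, "wz": 0.0, "fingers": 0.0},
    {"dx": -0.001, "dy": 0.0, "dz": 0.0, "wx": 0.0, "wy": 0.0, "wz": 0.0, "fingers": 0.0}
  ]
}}

```text
clock: 6.28
eef_pos: [0.5053, 0.1133, 0.0367]
ee_rot: [-180.0, -0.2, 173.8]
wrist_force: [-7.8, 0.9, 6.4]
gripper_width: -0.0
```

```bash
python3 go.py;python3 - <<'E'
from h import *
b=arm.snapshot('scene')
cv2.imwrite('pics/m4.png',cv2.resize(b[155:225,280:355],None,fx=8,fy=8,interpolation=cv2.INTER_CUBIC))
E
```

```text
t 6.28 clamp [-108.8   -1.1   36.7] rot [-179.95   -0.19  173.84] F [-7.81  0.93  6.41] T [0.274 1.561 0.003] w -0.0 q [-10.  35.  -8. 116.  10.  30.  59.]
```

View pics/m4.png

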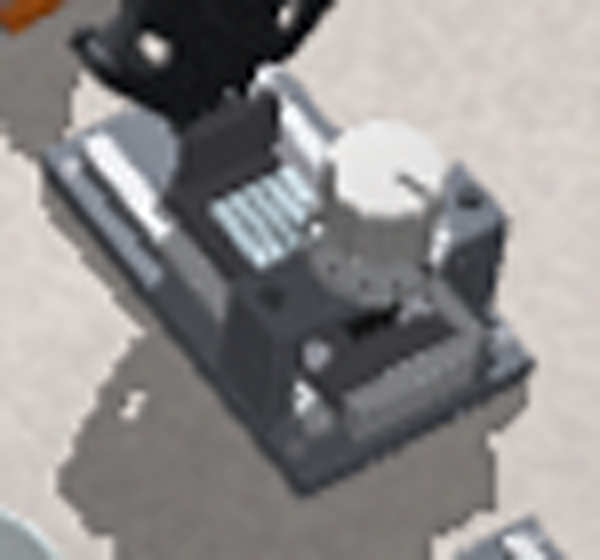

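Everything agrees on contact with the stop: the TCP stalled at clamp x −108.9 mm while the force rose to about 8 N, and the picture shows the cassette's end against the stop bar. I'll back off and lift.

Emit:
{"api": "send_rows", "payload": {
  "rows": [
    {"dx": 0.01, "dy": 0.0, "dz": 0.0, "wx": 0.0, "wy": 0.0, "wz": 0.0, "fingers": 0.0},
    {"dx": 0.035, "dy": 0.0, "dz": 0.0, "wx": 0.0, "wy": 0.0, "wz": 0.0, "fingers": 0.0},
    {"dx": 0.04, "dy": 0.0, "dz": -0.07, "wx": 0.0, "wy": 0.0, "wz": 0.0, "fingers": 0.0},
    {"dx": 0.04, "dy": 0.0, "dz": -0.18, "wx": 0.0, "wy": 0.0, "wz": 0.0, "fingers": 0.0},
    {"dx": 0.04, "dy": 0.0, "dz": -0.28, "wx": 0.0, "wy": 0.0, "wz": 0.0, "fingers": 0.0}
  ]
}}

```text
clock: 6.95
eef_pos: [0.487, 0.1153, 0.1784]
ee_rot: [180.0, 0.0, 173.8]
wrist_force: [1.2, -0.2, 0.3]
gripper_width: -0.0002
```

Emit:
{"api": "send_rows", "payload": {
  "rows": [
    {"dx": 0.0, "dy": 0.0, "dz": -0.08, "wx": 0.0, "wy": 0.0, "wz": -0.2, "fingers": 1.0},
    {"dx": 0.0, "dy": 0.0, "dz": -0.08, "wx": 0.0, "wy": 0.0, "wz": -0.4, "fingers": 1.0},
    {"dx": 0.0, "dy": 0.0, "dz": -0.08, "wx": 0.0, "wy": 0.0, "wz": -0.6, "fingers": 1.0},
    {"dx": 0.0, "dy": 0.0, "dz": -0.08, "wx": 0.0, "wy": 0.0, "wz": -0.8, "fingers": 1.0},
    {"dx": 0.0, "dy": 0.0, "dz": -0.08, "wx": 0.0, "wy": 0.0, "wz": -1.0, "fingers": 1.0}
  ]
}}

```text
clock: 7.58
eef_pos: [0.4871, 0.1152, 0.2167]
ee_rot: [-180.0, 0.0, -140.9]
wrist_force: [0.4, -0.5, -0.9]
gripper_width: 0.0853
```

Emit:
{"api": "send_rows", "payload": {
  "rows": [
    {"dx": 0.0, "dy": 0.0, "dz": 0.0, "wx": 0.0, "wy": 0.0, "wz": -0.2, "fingers": 1.0},
    {"dx": 0.0, "dy": 0.0, "dz": 0.0, "wx": 0.0, "wy": 0.0, "wz": -0.4, "fingers": 1.0},
    {"dx": 0.0, "dy": 0.0, "dz": 0.0, "wx": 0.0, "wy": 0.0, "wz": -0.6, "fingers": 1.0},
    {"dx": 0.0, "dy": 0.0, "dz": 0.0, "wx": 0.0, "wy": 0.0, "wz": -0.8, "fingers": 1.0},
    {"dx": 0.0, "dy": 0.0, "dz": 0.0, "wx": 0.0, "wy": 0.0, "wz": -0.92, "fingers": 1.0}
  ]
}}

```text
clock: 8.2
eef_pos: [0.4871, 0.1152, 0.2166]
ee_rot: [-180.0, -0.0, -99.6]
wrist_force: [0.5, -0.2, -0.2]
gripper_width: 0.0853
```

```bash
python3 go.py 0 0 170 -100;python3 - <<'E'
from h import *
b=arm.snapshot('scene');a=arm.snapshot('top')
cv2.imwrite('pics/m5.png',np.hstack([cv2.resize(i,None,fx=5,fy=5,interpolation=cv2.INTER_CUBIC) for i in(a[175:255,195:275],b[150:230,275:355])]))
E
```

```text
t 8.2 clamp [-127.2   -1.2  216.6] rot [-1.7998e+02 -1.0000e-02 -9.9590e+01] F [ 0.52 -0.21 -0.17] T [0.01  0.002 0.002] w 0.0853 q [  8.  22. -33. 106.  14.  56. 139.]
shift [-0.0175 -0.2538  0.0933] turn [-0.0005 -0.0002  0.0091]
```

View pics/m5.png

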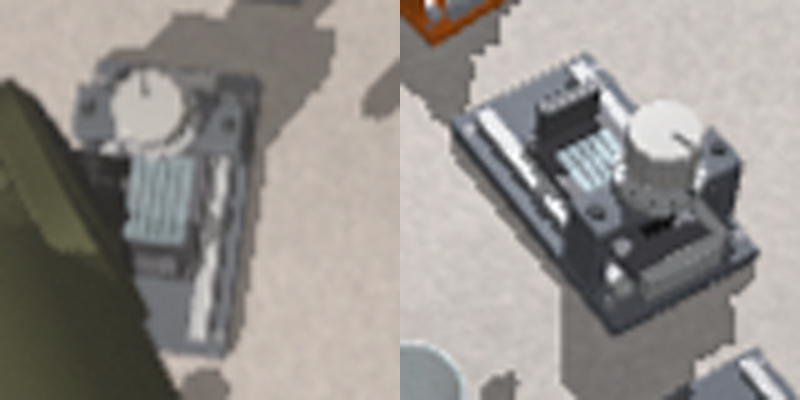

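The cassette has stayed home with the knob clear. Next I'll move over the knob.

Emit:
{"api": "send_rows", "payload": {
  "rows": [
    {"dx": -0.004, "dy": -0.07, "dz": 0.0, "wx": 0.0, "wy": 0.0, "wz": 0.0, "fingers": 1.0},
    {"dx": -0.01, "dy": -0.15, "dz": 0.0, "wx": 0.0, "wy": 0.0, "wz": 0.0, "fingers": 1.0},
    {"dx": -0.0173, "dy": -0.252, "dz": 0.03, "wx": 0.0, "wy": 0.0, "wz": 0.009, "fingers": 1.0},
    {"dx": -0.0173, "dy": -0.252, "dz": 0.093, "wx": 0.0, "wy": 0.0, "wz": 0.009, "fingers": 1.0},
    {"dx": -0.0173, "dy": -0.252, "dz": 0.093, "wx": 0.0, "wy": 0.0, "wz": 0.009, "fingers": 1.0}
  ]
}}

```text
clock: 8.93
eef_pos: [0.6115, 0.1019, 0.1677]
ee_rot: [179.7, -0.1, -100.3]
wrist_force: [-0.2, 0.4, 0.6]
gripper_width: 0.0854
```

```bash
python3 go.py -0.7 0 107 -100;python3 - <<'E'
from h import *
b=arm.snapshot('scene');a=arm.snapshot('top')
cv2.imwrite('pics/m6.png',np.hstack([cv2.resize(i,None,fx=5,fy=5,interpolation=cv2.INTER_CUBIC) for i in(a[165:245,185:265],b[130:210,285:365])]))
E
```

```text
t 8.93 clamp [ -2.1  -1.  167.7] rot [ 1.7972e+02 -1.1000e-01 -1.0031e+02] F [-0.19  0.42  0.61] T [-0.012  0.015  0.015] w 0.0854 q [  6.  34. -30.  92.  19.  59. 140.]
shift [-0.0025 -0.0033  0.1214] turn [ 0.0063 -0.0025 -0.0069]
```

View pics/m6.png

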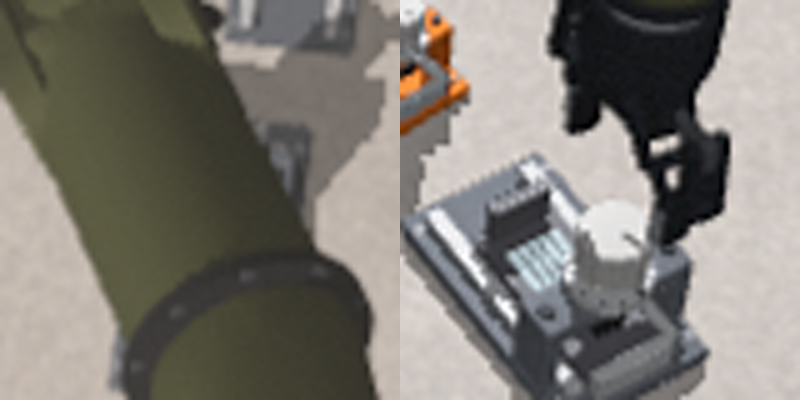

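Emit:
{"api": "send_rows", "payload": {
  "rows": [
    {"dx": 0.0, "dy": 0.0, "dz": 0.04, "wx": 0.0, "wy": 0.0, "wz": 0.0, "fingers": 1.0},
    {"dx": 0.0, "dy": 0.0, "dz": 0.05, "wx": 0.0, "wy": 0.0, "wz": 0.0, "fingers": 1.0},
    {"dx": 0.0, "dy": 0.0, "dz": 0.05, "wx": 0.0, "wy": 0.0, "wz": 0.0, "fingers": 1.0}
  ]
}}

```text
clock: 9.4
eef_pos: [0.6131, 0.1026, 0.1463]
ee_rot: [-179.9, 0.0, -100.2]
wrist_force: [0.4, -0.2, 0.8]
gripper_width: 0.0856
```

```bash
python3 go.py -0.7 0 107 -100
```

```text
t 9.4 clamp [ -0.5  -0.2 146.3] rot [-1.7995e+02  1.0000e-02 -1.0022e+02] F [ 0.39 -0.23  0.77] T [0.052 0.032 0.05 ] w 0.0856 q [  6.  36. -29.  94.  20.  56. 139.]
shift [-0.0004  0.0005  0.0785] turn [-0.0011  0.0002 -0.0048]
```

Emit:
{"api": "send_rows", "payload": {
  "rows": [
    {"dx": 0.0, "dy": 0.0, "dz": 0.04, "wx": 0.0, "wy": 0.0, "wz": 0.0, "fingers": 1.0},
    {"dx": 0.0, "dy": 0.0, "dz": 0.078, "wx": 0.0, "wy": 0.0, "wz": 0.0, "fingers": 1.0},
    {"dx": 0.0, "dy": 0.0, "dz": 0.078, "wx": 0.0, "wy": 0.0, "wz": 0.0, "fingers": 1.0}
  ]
}}

```text
clock: 9.78
eef_pos: [0.6126, 0.1022, 0.1061]
ee_rot: [179.9, -0.0, -100.2]
wrist_force: [-0.1, -0.5, 0.1]
gripper_width: 0.0853
```

Emit:
{"api": "send_rows", "payload": {
  "rows": [
    {"dx": 0.0, "dy": 0.0, "dz": 0.0, "wx": 0.0, "wy": 0.0, "wz": 0.0, "fingers": 0.58},
    {"dx": 0.0, "dy": 0.0, "dz": 0.0, "wx": 0.0, "wy": 0.0, "wz": 0.0, "fingers": 0.4},
    {"dx": 0.0, "dy": 0.0, "dz": 0.0, "wx": 0.0, "wy": 0.0, "wz": 0.0, "fingers": 0.4}
  ],
  "force": 40
}}

```text
clock: 10.15
eef_pos: [0.6125, 0.1027, 0.1076]
ee_rot: [180.0, -0.0, -100.2]
wrist_force: [-5.0, 0.4, 6.8]
gripper_width: 0.044
```

```bash
python3 go.py -0.7 0 107 -100;python3 - <<'E'
from h import *
b=arm.snapshot('scene')
cv2.imwrite('pics/m7.png',cv2.resize(b[140:220,285:365],None,fx=7,fy=7,interpolation=cv2.INTER_CUBIC))
E
```

```text
t 10.15 clamp [-1.100e+00 -1.000e-01  1.076e+02] rot [ 1.7999e+02 -1.0000e-02 -1.0021e+02] F [-5.    0.36  6.85] T [ 0.092  0.887 -0.076] w 0.044 q [  5.  38. -28.  96.  22.  51. 138.]
shift [-0.0003 -0.0008  0.0012] turn [ 0.0003 -0.0002 -0.0046]
```

View pics/m7.png

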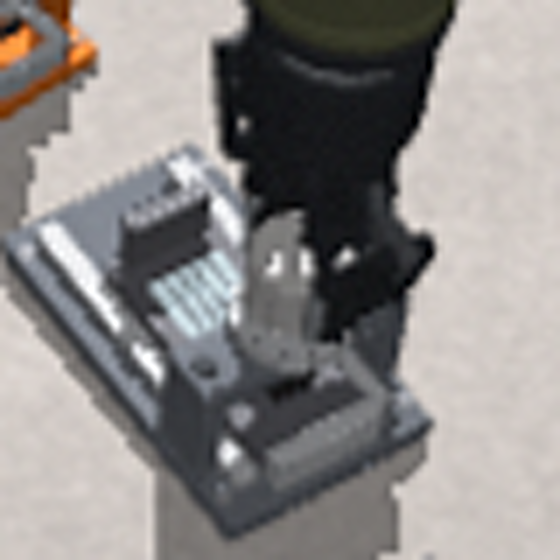

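Emit:
{"api": "send_rows", "payload": {
  "rows": [
    {"dx": 0.0, "dy": 0.002, "dz": -0.002, "wx": 0.0, "wy": 0.0, "wz": 0.0, "fingers": 0.4},
    {"dx": 0.0, "dy": 0.002, "dz": -0.002, "wx": 0.0, "wy": 0.0, "wz": 0.0, "fingers": 0.4}
  ],
  "force": 50
}}

```text
clock: 10.45
eef_pos: [0.6125, 0.1028, 0.1078]
ee_rot: [-179.9, 0.0, -100.2]
wrist_force: [0.6, 0.2, 1.2]
gripper_width: 0.0435
```

```bash
python3 go.py
```

```text
t 10.45 clamp [-1.200e+00 -1.000e-01  1.078e+02] rot [-1.7994e+02  3.0000e-02 -1.0021e+02] F [0.57 0.23 1.22] T [ 0.029 -0.026  0.01 ] w 0.0435 q [  5.  38. -28.  96.  22.  51. 138.]
```

Emit:
{"api": "send_rows", "payload": {
  "rows": [
    {"dx": 0.0, "dy": 0.0, "dz": 0.0, "wx": 0.0, "wy": 0.0, "wz": 0.1, "fingers": 0.4},
    {"dx": 0.0, "dy": 0.0, "dz": 0.0, "wx": 0.0, "wy": 0.0, "wz": 0.2, "fingers": 0.4},
    {"dx": 0.0, "dy": 0.0, "dz": 0.0, "wx": 0.0, "wy": 0.0, "wz": 0.3, "fingers": 0.4}
  ]
}}

```text
clock: 10.82
eef_pos: [0.6124, 0.1027, 0.1077]
ee_rot: [-180.0, 0.0, -113.8]
wrist_force: [0.3, 0.2, 2.5]
gripper_width: 0.0436
```

```bash
python3 go.py
```

```text
t 10.82 clamp [-1.300e+00 -1.000e-01  1.077e+02] rot [-1.7996e+02  2.0000e-02 -1.1382e+02] F [0.26 0.23 2.5 ] T [-0.059 -0.044  0.292] w 0.0436 q [  3.  37. -24.  96.  19.  50. 127.]
```

Emit:
{"api": "send_rows", "payload": {
  "rows": [
    {"dx": 0.0, "dy": 0.0, "dz": 0.0, "wx": 0.0, "wy": 0.0, "wz": 0.0, "fingers": 0.4}
  ]
}}

```text
clock: 10.95
eef_pos: [0.6124, 0.1027, 0.1077]
ee_rot: [-180.0, 0.0, -113.7]
wrist_force: [1.2, 0.6, 2.4]
gripper_width: 0.0442
```

```bash
python3 go.py
```

```text
t 10.95 clamp [-1.300e+00 -1.000e-01  1.077e+02] rot [-1.7996e+02  2.0000e-02 -1.1368e+02] F [1.16 0.56 2.45] T [-0.008  0.027 -0.03 ] w 0.0442 q [  3.  37. -24.  96.  19.  50. 127.]
```

Well centred: side forces are near 0, and the free torque is 0.29 N m moving and about 0 at rest. I'll keep turning.

Emit:
{"api": "send_rows", "payload": {
  "rows": [
    {"dx": 0.0, "dy": 0.0, "dz": 0.0, "wx": 0.0, "wy": 0.0, "wz": 0.1, "fingers": 0.4},
    {"dx": 0.0, "dy": 0.0, "dz": 0.0, "wx": 0.0, "wy": 0.0, "wz": 0.2, "fingers": 0.4},
    {"dx": 0.0, "dy": 0.0, "dz": 0.0, "wx": 0.0, "wy": 0.0, "wz": 0.3, "fingers": 0.4},
    {"dx": 0.0, "dy": 0.0, "dz": 0.0, "wx": 0.0, "wy": 0.0, "wz": 0.4, "fingers": 0.4}
  ]
}}

```text
clock: 11.45
eef_pos: [0.6123, 0.1028, 0.1077]
ee_rot: [-180.0, 0.0, -131.7]
wrist_force: [-1.3, 0.7, 4.1]
gripper_width: 0.0434
```

```bash
python3 go.py
```

```text
t 11.45 clamp [-1.400e+00 -1.000e-01  1.077e+02] rot [-1.7998e+02  3.0000e-02 -1.3171e+02] F [-1.3   0.66  4.14] T [-0.056  0.031  0.236] w 0.0434 q [  0.  37. -19.  96.  15.  50. 113.]
```

Emit:
{"api": "send_rows", "payload": {
  "rows": [
    {"dx": 0.0, "dy": 0.0, "dz": 0.0, "wx": 0.0, "wy": 0.0, "wz": 0.1, "fingers": 0.4},
    {"dx": 0.0, "dy": 0.0, "dz": 0.0, "wx": 0.0, "wy": 0.0, "wz": 0.2, "fingers": 0.4},
    {"dx": 0.0, "dy": 0.0, "dz": 0.0, "wx": 0.0, "wy": 0.0, "wz": 0.3, "fingers": 0.4}
  ]
}}

```text
clock: 11.82
eef_pos: [0.6123, 0.1028, 0.1077]
ee_rot: [-180.0, 0.0, -145.2]
wrist_force: [-1.2, 0.2, 3.0]
gripper_width: 0.044
```

```bash
python3 go.py
```

```text
t 11.82 clamp [-1.400e+00 -1.000e-01  1.077e+02] rot [-1.7999e+02  3.0000e-02 -1.4521e+02] F [-1.16  0.23  3.02] T [-0.047  0.102  0.263] w 0.044 q [ -2.  36. -16.  96.  12.  49. 102.]
```

Emit:
{"api": "send_rows", "payload": {
  "rows": [
    {"dx": 0.0, "dy": 0.0, "dz": 0.0, "wx": 0.0, "wy": 0.0, "wz": 0.0, "fingers": 0.4}
  ]
}}

```text
clock: 11.95
eef_pos: [0.6123, 0.1028, 0.1077]
ee_rot: [-180.0, 0.0, -145.1]
wrist_force: [-0.8, 0.5, 4.1]
gripper_width: 0.0437
```

```bash
python3 go.py
```

```text
t 11.95 clamp [-1.400e+00 -1.000e-01  1.077e+02] rot [-1.7998e+02  3.0000e-02 -1.4510e+02] F [-0.76  0.49  4.09] T [ 0.009  0.144 -0.061] w 0.0437 q [ -2.  36. -16.  96.  12.  49. 102.]
```

Emit:
{"api": "send_rows", "payload": {
  "rows": [
    {"dx": 0.0, "dy": 0.0, "dz": 0.0, "wx": 0.0, "wy": 0.0, "wz": 0.1, "fingers": 0.4},
    {"dx": 0.0, "dy": 0.0, "dz": 0.0, "wx": 0.0, "wy": 0.0, "wz": 0.2, "fingers": 0.4},
    {"dx": 0.0, "dy": 0.0, "dz": 0.0, "wx": 0.0, "wy": 0.0, "wz": 0.3, "fingers": 0.4}
  ]
}}

```text
clock: 12.32
eef_pos: [0.6122, 0.1028, 0.1077]
ee_rot: [180.0, 0.0, -158.6]
wrist_force: [-1.1, 0.8, 4.7]
gripper_width: 0.0437
```

```bash
python3 go.py
```

```text
t 12.32 clamp [-1.400e+00 -1.000e-01  1.077e+02] rot [ 1.8000e+02  3.0000e-02 -1.5865e+02] F [-1.1   0.79  4.71] T [-0.048  0.191  0.275] w 0.0437 q [ -5.  36. -12.  96.   9.  48.  91.]
```

Emit:
{"api": "send_rows", "payload": {
  "rows": [
    {"dx": 0.0, "dy": 0.0, "dz": 0.0, "wx": 0.0, "wy": 0.0, "wz": 0.0, "fingers": 0.4}
  ]
}}

```text
clock: 12.45
eef_pos: [0.6122, 0.1028, 0.1077]
ee_rot: [-180.0, 0.0, -158.6]
wrist_force: [-0.7, 1.0, 5.4]
gripper_width: 0.0439
```

```bash
python3 go.py
```

```text
t 12.45 clamp [-1.400e+00 -1.000e-01  1.077e+02] rot [-1.8000e+02  3.0000e-02 -1.5857e+02] F [-0.74  0.99  5.44] T [-0.027  0.243 -0.033] w 0.0439 q [ -5.  36. -12.  96.   9.  48.  91.]
```

Emit:
{"api": "send_rows", "payload": {
  "rows": [
    {"dx": 0.0, "dy": 0.0, "dz": 0.0, "wx": 0.0, "wy": 0.0, "wz": 0.1, "fingers": 0.4},
    {"dx": 0.0, "dy": 0.0, "dz": 0.0, "wx": 0.0, "wy": 0.0, "wz": 0.2, "fingers": 0.4}
  ]
}}

```text
clock: 12.7
eef_pos: [0.6122, 0.1028, 0.1077]
ee_rot: [180.0, 0.0, -167.6]
wrist_force: [-2.1, -0.3, 5.7]
gripper_width: 0.0438
```

```bash
python3 go.py
```

```text
t 12.7 clamp [-1.500e+00 -1.000e-01  1.077e+02] rot [ 1.7999e+02  2.0000e-02 -1.6761e+02] F [-2.14 -0.3   5.65] T [0.043 0.283 0.284] w 0.0438 q [-6. 36. -9. 96.  7. 48. 84.]
```

Emit:
{"api": "send_rows", "payload": {
  "rows": [
    {"dx": 0.0, "dy": 0.0, "dz": 0.0, "wx": 0.0, "wy": 0.0, "wz": 0.0, "fingers": 0.4}
  ]
}}

```text
clock: 12.82
eef_pos: [0.6122, 0.1028, 0.1077]
ee_rot: [180.0, 0.0, -167.6]
wrist_force: [-2.1, 0.2, 4.6]
gripper_width: 0.0434
```

```bash
python3 go.py
```

```text
t 12.82 clamp [-1.500e+00 -1.000e-01  1.077e+02] rot [ 1.8000e+02  2.0000e-02 -1.6755e+02] F [-2.07  0.2   4.64] T [-0.036  0.237 -0.039] w 0.0434 q [-6. 36. -9. 96.  7. 48. 84.]
```

Emit:
{"api": "send_rows", "payload": {
  "rows": [
    {"dx": 0.0, "dy": 0.0, "dz": 0.0, "wx": 0.0, "wy": 0.0, "wz": 0.1, "fingers": 0.4},
    {"dx": 0.0, "dy": 0.0, "dz": 0.0, "wx": 0.0, "wy": 0.0, "wz": 0.2, "fingers": 0.4}
  ]
}}

```text
clock: 13.08
eef_pos: [0.6122, 0.1028, 0.1077]
ee_rot: [180.0, 0.0, -176.6]
wrist_force: [-2.1, 1.3, 5.2]
gripper_width: 0.0435
```

```bash
python3 go.py
```

```text
t 13.07 clamp [ -1.5  -0.  107.7] rot [ 1.7998e+02  2.0000e-02 -1.7660e+02] F [-2.11  1.34  5.19] T [-0.034  0.307  0.214] w 0.0435 q [-8. 36. -7. 96.  5. 48. 77.]
```

Emit:
{"api": "send_rows", "payload": {
  "rows": [
    {"dx": 0.0, "dy": 0.0, "dz": 0.0, "wx": 0.0, "wy": 0.0, "wz": 0.1, "fingers": 0.4},
    {"dx": 0.0, "dy": 0.0, "dz": 0.0, "wx": 0.0, "wy": 0.0, "wz": 0.2, "fingers": 0.4}
  ]
}}

```text
clock: 13.32
eef_pos: [0.6122, 0.1029, 0.1077]
ee_rot: [180.0, 0.0, 174.4]
wrist_force: [-0.9, -0.2, 6.0]
gripper_width: 0.0437
```

```bash
python3 go.py
```

```text
t 13.32 clamp [ -1.5   0.  107.7] rot [1.7998e+02 2.0000e-02 1.7440e+02] F [-0.87 -0.16  5.99] T [-0.028  0.283  0.18 ] w 0.0437 q [-9. 36. -4. 97.  3. 48. 70.]
```

Emit:
{"api": "send_rows", "payload": {
  "rows": [
    {"dx": 0.0, "dy": 0.0, "dz": 0.0, "wx": 0.0, "wy": 0.0, "wz": 0.0, "fingers": 0.4}
  ]
}}

```text
clock: 13.45
eef_pos: [0.6122, 0.1029, 0.1077]
ee_rot: [180.0, 0.0, 174.5]
wrist_force: [-1.3, 0.4, 5.5]
gripper_width: 0.0437
```

```bash
python3 go.py
```

```text
t 13.45 clamp [ -1.5   0.  107.7] rot [1.7998e+02 2.0000e-02 1.7445e+02] F [-1.3   0.36  5.47] T [0.022 0.285 0.002] w 0.0437 q [-9. 36. -4. 97.  3. 48. 70.]
```

Emit:
{"api": "send_rows", "payload": {
  "rows": [
    {"dx": 0.0, "dy": 0.0, "dz": 0.0, "wx": 0.0, "wy": 0.0, "wz": 0.1, "fingers": 0.4},
    {"dx": 0.0, "dy": 0.0, "dz": 0.0, "wx": 0.0, "wy": 0.0, "wz": 0.2, "fingers": 0.4}
  ]
}}

```text
clock: 13.7
eef_pos: [0.6122, 0.1029, 0.1077]
ee_rot: [180.0, 0.0, 165.4]
wrist_force: [-0.5, 0.9, 6.0]
gripper_width: 0.0434
```

```bash
python3 go.py
```

```text
t 13.7 clamp [ -1.5   0.  107.7] rot [1.7997e+02 1.0000e-02 1.6540e+02] F [-0.54  0.86  6.03] T [0.045 0.355 0.233] w 0.0434 q [-11.  36.  -1.  97.   1.  48.  63.]
```

Emit:
{"api": "send_rows", "payload": {
  "rows": [
    {"dx": 0.0, "dy": 0.0, "dz": 0.0, "wx": 0.0, "wy": 0.0, "wz": 0.1, "fingers": 0.4},
    {"dx": 0.0, "dy": 0.0, "dz": 0.0, "wx": 0.0, "wy": 0.0, "wz": 0.2, "fingers": 0.4}
  ]
}}

```text
clock: 13.95
eef_pos: [0.6122, 0.103, 0.1077]
ee_rot: [180.0, 0.0, 156.4]
wrist_force: [-1.0, -0.0, 6.0]
gripper_width: 0.0439
```

```bash
python3 go.py
```

```text
t 13.95 clamp [-1.500e+00  1.000e-01  1.077e+02] rot [179.97   0.   156.4 ] F [-1.04 -0.05  5.98] T [0.08  0.374 0.339] w 0.0439 q [-13.  36.   1.  97.  -1.  48.  55.]
```

Emit:
{"api": "send_rows", "payload": {
  "rows": [
    {"dx": 0.0, "dy": 0.0, "dz": 0.0, "wx": 0.0, "wy": 0.0, "wz": 0.0, "fingers": 0.4}
  ]
}}

```text
clock: 14.08
eef_pos: [0.6122, 0.103, 0.1077]
ee_rot: [180.0, 0.0, 156.5]
wrist_force: [-0.7, 0.2, 6.4]
gripper_width: 0.0436
```

```bash
python3 go.py
python3 - <<'E'
from h import *
b=arm.snapshot('scene')
cv2.imwrite('pics/m8.png',cv2.resize(b[140:220,285:365],None,fx=7,fy=7,interpolation=cv2.INTER_CUBIC))
E
```

```text
t 14.07 clamp [-1.500e+00  1.000e-01  1.077e+02] rot [1.7998e+02 1.0000e-02 1.5646e+02] F [-0.66  0.16  6.41] T [ 0.092  0.32  -0.037] w 0.0436 q [-13.  36.   1.  97.  -1.  48.  56.]
```

View pics/m8.png

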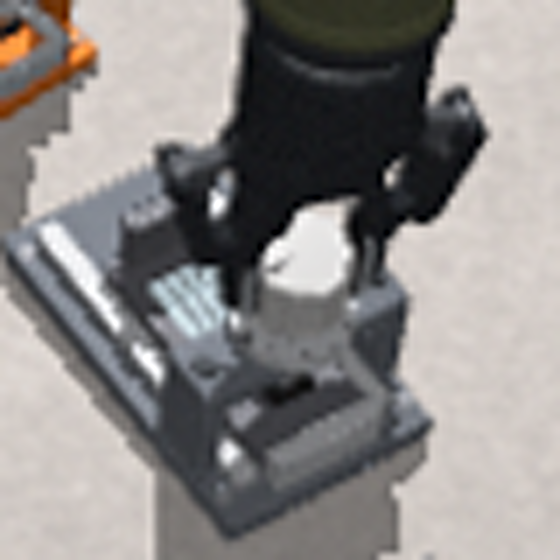

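The knob turns with the hand: the black line now points to the left in the scene view. It has turned about 104° and is still free.

Emit:
{"api": "send_rows", "payload": {
  "rows": [
    {"dx": 0.0, "dy": 0.0, "dz": 0.0, "wx": 0.0, "wy": 0.0, "wz": 0.1, "fingers": 0.4},
    {"dx": 0.0, "dy": 0.0, "dz": 0.0, "wx": 0.0, "wy": 0.0, "wz": 0.2, "fingers": 0.4}
  ]
}}

```text
clock: 14.38
eef_pos: [0.6121, 0.103, 0.1077]
ee_rot: [180.0, -0.0, 147.4]
wrist_force: [-1.1, 0.5, 6.0]
gripper_width: 0.0437
```

```bash
python3 go.py
```

```text
t 14.38 clamp [-1.600e+00  1.000e-01  1.077e+02] rot [ 1.7997e+02 -1.0000e-02  1.4740e+02] F [-1.05  0.49  6.05] T [0.099 0.334 0.28 ] w 0.0437 q [-14.  36.   4.  97.  -3.  48.  48.]
```

Emit:
{"api": "send_rows", "payload": {
  "rows": [
    {"dx": 0.0, "dy": 0.0, "dz": 0.0, "wx": 0.0, "wy": 0.0, "wz": 0.0, "fingers": 0.4}
  ]
}}

```text
clock: 14.5
eef_pos: [0.6121, 0.103, 0.1077]
ee_rot: [180.0, -0.0, 147.5]
wrist_force: [-0.4, 0.2, 6.3]
gripper_width: 0.0435
```

```bash
python3 go.py
```

```text
t 14.5 clamp [-1.600e+00  1.000e-01  1.077e+02] rot [ 1.7998e+02 -1.0000e-02  1.4746e+02] F [-0.4   0.17  6.3 ] T [ 0.099  0.315 -0.064] w 0.0435 q [-14.  36.   4.  97.  -3.  48.  48.]
```

Emit:
{"api": "send_rows", "payload": {
  "rows": [
    {"dx": 0.0, "dy": 0.0, "dz": 0.0, "wx": 0.0, "wy": 0.0, "wz": 0.1, "fingers": 0.4},
    {"dx": 0.0, "dy": 0.0, "dz": 0.0, "wx": 0.0, "wy": 0.0, "wz": 0.2, "fingers": 0.4}
  ]
}}

```text
clock: 14.75
eef_pos: [0.6121, 0.103, 0.1077]
ee_rot: [180.0, -0.0, 138.4]
wrist_force: [-1.4, 1.4, 5.7]
gripper_width: 0.0436
```

```bash
python3 go.py
```

```text
t 14.75 clamp [-1.600e+00  1.000e-01  1.077e+02] rot [ 1.7997e+02 -2.0000e-02  1.3841e+02] F [-1.44  1.42  5.68] T [0.107 0.257 0.267] w 0.0436 q [-16.  36.   6.  97.  -5.  48.  41.]
```

Emit:
{"api": "send_rows", "payload": {
  "rows": [
    {"dx": 0.0, "dy": 0.0, "dz": 0.0, "wx": 0.0, "wy": 0.0, "wz": 0.0, "fingers": 0.4}
  ]
}}

```text
clock: 14.88
eef_pos: [0.6122, 0.103, 0.1077]
ee_rot: [180.0, -0.0, 138.5]
wrist_force: [-1.2, 0.5, 5.5]
gripper_width: 0.044
```

```bash
python3 go.py
```

```text
t 14.88 clamp [-1.500e+00  1.000e-01  1.077e+02] rot [ 1.7997e+02 -1.0000e-02  1.3846e+02] F [-1.16  0.53  5.53] T [ 0.164  0.358 -0.008] w 0.044 q [-16.  36.   6.  97.  -5.  48.  41.]
```

122° so far, still free.

Emit:
{"api": "send_rows", "payload": {
  "rows": [
    {"dx": 0.0, "dy": 0.0, "dz": 0.0, "wx": 0.0, "wy": 0.0, "wz": 0.1, "fingers": 0.4},
    {"dx": 0.0, "dy": 0.0, "dz": 0.0, "wx": 0.0, "wy": 0.0, "wz": 0.2, "fingers": 0.4}
  ]
}}

```text
clock: 15.12
eef_pos: [0.6122, 0.103, 0.1077]
ee_rot: [180.0, -0.0, 129.4]
wrist_force: [-1.3, 1.4, 6.9]
gripper_width: 0.0437
```

```bash
python3 go.py
```

```text
t 15.12 clamp [ -1.5   0.2 107.7] rot [ 1.7997e+02 -2.0000e-02  1.2941e+02] F [-1.29  1.43  6.86] T [0.083 0.351 0.262] w 0.0437 q [-17.  36.   9.  97.  -7.  48.  34.]
```

Emit:
{"api": "send_rows", "payload": {
  "rows": [
    {"dx": 0.0, "dy": 0.0, "dz": 0.0, "wx": 0.0, "wy": 0.0, "wz": 0.0, "fingers": 0.4}
  ]
}}

```text
clock: 15.25
eef_pos: [0.6122, 0.103, 0.1077]
ee_rot: [180.0, -0.0, 129.5]
wrist_force: [-1.7, 1.6, 7.4]
gripper_width: 0.0436
```

```bash
python3 go.py
```

```text
t 15.25 clamp [ -1.5   0.2 107.7] rot [ 1.7997e+02 -2.0000e-02  1.2946e+02] F [-1.69  1.55  7.39] T [ 0.137  0.363 -0.042] w 0.0436 q [-17.  36.   9.  97.  -7.  48.  34.]
```

Emit:
{"api": "send_rows", "payload": {
  "rows": [
    {"dx": 0.0, "dy": 0.0, "dz": 0.0, "wx": 0.0, "wy": 0.0, "wz": 0.1, "fingers": 0.4},
    {"dx": 0.0, "dy": 0.0, "dz": 0.0, "wx": 0.0, "wy": 0.0, "wz": 0.2, "fingers": 0.4}
  ]
}}

```text
clock: 15.5
eef_pos: [0.6122, 0.1031, 0.1077]
ee_rot: [180.0, -0.0, 120.4]
wrist_force: [-1.6, 0.9, 6.9]
gripper_width: 0.0438
```

```bash
python3 go.py
```

```text
t 15.5 clamp [ -1.5   0.2 107.7] rot [ 1.7998e+02 -3.0000e-02  1.2041e+02] F [-1.56  0.94  6.88] T [0.203 0.377 0.313] w 0.0438 q [-19.  36.  12.  97.  -9.  48.  27.]
```

Emit:
{"api": "send_rows", "payload": {
  "rows": [
    {"dx": 0.0, "dy": 0.0, "dz": 0.0, "wx": 0.0, "wy": 0.0, "wz": 0.0, "fingers": 0.4}
  ]
}}

```text
clock: 15.62
eef_pos: [0.6122, 0.1031, 0.1077]
ee_rot: [180.0, -0.0, 120.5]
wrist_force: [-1.5, 1.1, 6.6]
gripper_width: 0.0436
```

```bash
python3 go.py
```

```text
t 15.62 clamp [ -1.5   0.2 107.7] rot [ 1.7998e+02 -2.0000e-02  1.2047e+02] F [-1.53  1.14  6.6 ] T [0.168 0.339 0.003] w 0.0436 q [-19.  36.  12.  97.  -9.  48.  27.]
```

140° so far, no clamping torque yet.

Emit:
{"api": "send_rows", "payload": {
  "rows": [
    {"dx": 0.0, "dy": 0.0, "dz": 0.0, "wx": 0.0, "wy": 0.0, "wz": 0.1, "fingers": 0.4},
    {"dx": 0.0, "dy": 0.0, "dz": 0.0, "wx": 0.0, "wy": 0.0, "wz": 0.2, "fingers": 0.4}
  ]
}}

```text
clock: 15.88
eef_pos: [0.6122, 0.1031, 0.1077]
ee_rot: [180.0, -0.0, 111.4]
wrist_force: [-0.9, 2.4, 6.0]
gripper_width: 0.0436
```

```bash
python3 go.py
```

```text
t 15.88 clamp [ -1.5   0.2 107.7] rot [ 1.7998e+02 -3.0000e-02  1.1142e+02] F [-0.93  2.35  5.96] T [0.15  0.331 0.382] w 0.0436 q [-20.  37.  14.  97. -11.  48.  20.]
```

Emit:
{"api": "send_rows", "payload": {
  "rows": [
    {"dx": 0.0, "dy": 0.0, "dz": 0.0, "wx": 0.0, "wy": 0.0, "wz": 0.0, "fingers": 0.4}
  ]
}}

```text
clock: 16.0
eef_pos: [0.6122, 0.1031, 0.1077]
ee_rot: [180.0, -0.0, 111.5]
wrist_force: [-1.2, 0.8, 6.8]
gripper_width: 0.0439
```

```bash
python3 go.py
```

```text
t 16.0 clamp [ -1.5   0.2 107.7] rot [ 1.7998e+02 -2.0000e-02  1.1147e+02] F [-1.22  0.81  6.77] T [0.222 0.331 0.087] w 0.0439 q [-20.  37.  14.  97. -11.  48.  20.]
```

Emit:
{"api": "send_rows", "payload": {
  "rows": [
    {"dx": 0.0, "dy": 0.0, "dz": 0.0, "wx": 0.0, "wy": 0.0, "wz": 0.1, "fingers": 0.4},
    {"dx": 0.0, "dy": 0.0, "dz": 0.0, "wx": 0.0, "wy": 0.0, "wz": 0.2, "fingers": 0.4}
  ]
}}

```text
clock: 16.25
eef_pos: [0.6122, 0.1031, 0.1077]
ee_rot: [180.0, -0.0, 102.4]
wrist_force: [-1.3, 1.6, 6.9]
gripper_width: 0.0439
```

```bash
python3 go.py
```

```text
t 16.25 clamp [ -1.5   0.3 107.7] rot [ 1.7998e+02 -4.0000e-02  1.0243e+02] F [-1.25  1.59  6.95] T [0.23  0.385 0.458] w 0.0439 q [-22.  37.  17.  97. -13.  48.  13.]
```

Emit:
{"api": "send_rows", "payload": {
  "rows": [
    {"dx": 0.0, "dy": 0.0, "dz": 0.0, "wx": 0.0, "wy": 0.0, "wz": 0.0, "fingers": 0.4}
  ]
}}

```text
clock: 16.38
eef_pos: [0.6122, 0.1031, 0.1076]
ee_rot: [180.0, -0.0, 102.5]
wrist_force: [-1.0, 1.6, 5.6]
gripper_width: 0.0436
```

```bash
python3 go.py
```

```text
t 16.38 clamp [ -1.5   0.3 107.6] rot [ 1.7998e+02 -3.0000e-02  1.0249e+02] F [-1.01  1.57  5.65] T [0.195 0.335 0.11 ] w 0.0436 q [-22.  37.  17.  97. -13.  48.  13.]
```

The torque is rising (0.46 moving, 0.11 at rest), so the foot is pressing. I'll use small steps now.

Emit:
{"api": "send_rows", "payload": {
  "rows": [
    {"dx": 0.0, "dy": 0.0, "dz": 0.0, "wx": 0.0, "wy": 0.0, "wz": 0.1, "fingers": 0.4}
  ]
}}

```text
clock: 16.5
eef_pos: [0.6122, 0.1031, 0.1077]
ee_rot: [180.0, -0.0, 98.0]
wrist_force: [-0.7, 1.5, 6.2]
gripper_width: 0.0437
```

```bash
python3 go.py
```

```text
t 16.5 clamp [ -1.5   0.3 107.7] rot [ 1.7998e+02 -4.0000e-02  9.7990e+01] F [-0.7   1.49  6.19] T [0.244 0.307 0.532] w 0.0437 q [-23.  37.  18.  97. -14.  49.  10.]
```

Emit:
{"api": "send_rows", "payload": {
  "rows": [
    {"dx": 0.0, "dy": 0.0, "dz": 0.0, "wx": 0.0, "wy": 0.0, "wz": 0.0, "fingers": 0.4}
  ]
}}

```text
clock: 16.62
eef_pos: [0.6123, 0.1031, 0.1077]
ee_rot: [180.0, -0.0, 98.0]
wrist_force: [-0.4, 1.6, 6.3]
gripper_width: 0.0438
```

```bash
python3 go.py
```

```text
t 16.62 clamp [ -1.5   0.3 107.7] rot [ 1.7998e+02 -3.0000e-02  9.7990e+01] F [-0.37  1.63  6.29] T [0.223 0.328 0.158] w 0.0438 q [-23.  37.  18.  97. -14.  49.  10.]
```

Emit:
{"api": "send_rows", "payload": {
  "rows": [
    {"dx": 0.0, "dy": 0.0, "dz": 0.0, "wx": 0.0, "wy": 0.0, "wz": 0.1, "fingers": 0.4}
  ]
}}

```text
clock: 16.75
eef_pos: [0.6122, 0.1032, 0.1077]
ee_rot: [180.0, -0.0, 93.5]
wrist_force: [-1.0, 1.3, 6.2]
gripper_width: 0.0435
```

```bash
python3 go.py
```

```text
t 16.75 clamp [ -1.5   0.3 107.7] rot [ 1.7999e+02 -5.0000e-02  9.3500e+01] F [-0.97  1.31  6.22] T [0.213 0.291 0.494] w 0.0435 q [-23.  37.  19.  97. -16.  49.   6.]
```

Emit:
{"api": "send_rows", "payload": {
  "rows": [
    {"dx": 0.0, "dy": 0.0, "dz": 0.0, "wx": 0.0, "wy": 0.0, "wz": 0.0, "fingers": 0.4}
  ]
}}

```text
clock: 16.88
eef_pos: [0.6123, 0.1031, 0.1077]
ee_rot: [180.0, -0.0, 93.5]
wrist_force: [-0.2, 1.6, 6.3]
gripper_width: 0.0433
```

```bash
python3 go.py
```

```text
t 16.88 clamp [ -1.4   0.3 107.7] rot [ 1.7999e+02 -4.0000e-02  9.3480e+01] F [-0.19  1.63  6.29] T [0.245 0.301 0.137] w 0.0433 q [-23.  37.  19.  97. -16.  49.   6.]
```

Emit:
{"api": "send_rows", "payload": {
  "rows": [
    {"dx": 0.0, "dy": 0.0, "dz": 0.0, "wx": 0.0, "wy": 0.0, "wz": 0.1, "fingers": 0.4}
  ]
}}

```text
clock: 17.0
eef_pos: [0.6123, 0.1031, 0.1077]
ee_rot: [180.0, -0.1, 89.0]
wrist_force: [-0.8, 1.3, 4.6]
gripper_width: 0.0435
```

```bash
python3 go.py
```

```text
t 17.0 clamp [ -1.4   0.3 107.7] rot [ 1.7999e+02 -5.0000e-02  8.8970e+01] F [-0.82  1.26  4.6 ] T [0.293 0.292 0.207] w 0.0435 q [-24.  37.  21.  97. -17.  49.   3.]
```

Emit:
{"api": "send_rows", "payload": {
  "rows": [
    {"dx": 0.0, "dy": 0.0, "dz": 0.0, "wx": 0.0, "wy": 0.0, "wz": 0.0, "fingers": 0.4}
  ]
}}

```text
clock: 17.12
eef_pos: [0.6123, 0.1031, 0.1077]
ee_rot: [180.0, -0.0, 89.0]
wrist_force: [-1.0, 1.9, 5.9]
gripper_width: 0.0436
```

```bash
python3 go.py
python3 - <<'E'
from h import *
b=arm.snapshot('scene')
cv2.imwrite('pics/m9.png',cv2.resize(b[140:220,285:365],None,fx=7,fy=7,interpolation=cv2.INTER_CUBIC))
E
```

```text
t 17.12 clamp [ -1.4   0.3 107.7] rot [ 1.7999e+02 -5.0000e-02  8.8960e+01] F [-0.99  1.85  5.85] T [ 0.294  0.302 -0.01 ] w 0.0436 q [-24.  37.  21.  97. -17.  49.   3.]
```

View pics/m9.png

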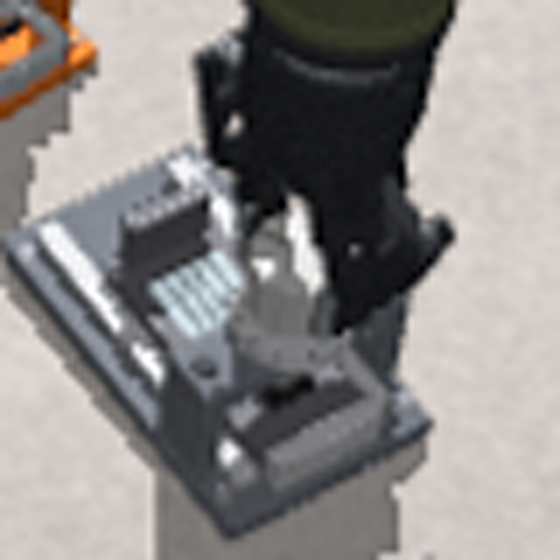

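The torque fell away (moving 0.49→0.21, rest 0.14→0), so the slip has started. I'll follow the tooth through in small steps.

Emit:
{"api": "send_rows", "payload": {
  "rows": [
    {"dx": 0.0, "dy": 0.0, "dz": 0.0, "wx": 0.0, "wy": 0.0, "wz": 0.1, "fingers": 0.4}
  ]
}}

```text
clock: 17.3
eef_pos: [0.6123, 0.1032, 0.1077]
ee_rot: [180.0, -0.1, 84.4]
wrist_force: [-1.4, 1.8, 6.3]
gripper_width: 0.0435
```

```bash
python3 go.py
```

```text
t 17.3 clamp [ -1.4   0.3 107.7] rot [ 1.7999e+02 -7.0000e-02  8.4440e+01] F [-1.36  1.84  6.28] T [ 0.334  0.264 -0.135] w 0.0435 q [-25.  38.  22.  97. -18.  49.  -1.]
```

Emit:
{"api": "send_rows", "payload": {
  "rows": [
    {"dx": 0.0, "dy": 0.0, "dz": 0.0, "wx": 0.0, "wy": 0.0, "wz": 0.0, "fingers": 0.4}
  ]
}}

```text
clock: 17.42
eef_pos: [0.6123, 0.1032, 0.1077]
ee_rot: [180.0, -0.1, 84.4]
wrist_force: [-0.4, 1.9, 6.0]
gripper_width: 0.0436
```

```bash
python3 go.py
```

```text
t 17.43 clamp [ -1.4   0.3 107.7] rot [ 1.7999e+02 -6.0000e-02  8.4450e+01] F [-0.4   1.93  6.03] T [ 0.321  0.321 -0.062] w 0.0436 q [-25.  38.  22.  97. -18.  49.  -1.]
```

Emit:
{"api": "send_rows", "payload": {
  "rows": [
    {"dx": 0.0, "dy": 0.0, "dz": 0.0, "wx": 0.0, "wy": 0.0, "wz": 0.1, "fingers": 0.4}
  ]
}}

```text
clock: 17.55
eef_pos: [0.6123, 0.1032, 0.1077]
ee_rot: [180.0, -0.1, 79.9]
wrist_force: [-1.1, 1.5, 4.9]
gripper_width: 0.0439
```

```bash
python3 go.py
```

```text
t 17.55 clamp [ -1.4   0.3 107.7] rot [ 1.7999e+02 -6.0000e-02  7.9950e+01] F [-1.13  1.5   4.91] T [0.312 0.284 0.249] w 0.0439 q [-26.  38.  23.  97. -19.  49.  -5.]
```

Emit:
{"api": "send_rows", "payload": {
  "rows": [
    {"dx": 0.0, "dy": 0.0, "dz": 0.0, "wx": 0.0, "wy": 0.0, "wz": 0.0, "fingers": 0.4}
  ]
}}

```text
clock: 17.68
eef_pos: [0.6123, 0.1032, 0.1077]
ee_rot: [180.0, -0.1, 80.0]
wrist_force: [0.2, 2.0, 5.4]
gripper_width: 0.0438
```

```bash
python3 go.py
```

```text
t 17.68 clamp [ -1.4   0.3 107.7] rot [ 1.7999e+02 -5.0000e-02  7.9950e+01] F [0.16 2.03 5.44] T [ 0.358  0.281 -0.137] w 0.0438 q [-26.  38.  23.  97. -19.  49.  -5.]
```

Emit:
{"api": "send_rows", "payload": {
  "rows": [
    {"dx": 0.0, "dy": 0.0, "dz": 0.0, "wx": 0.0, "wy": 0.0, "wz": 0.1, "fingers": 0.4}
  ]
}}

```text
clock: 17.8
eef_pos: [0.6123, 0.1032, 0.1077]
ee_rot: [180.0, -0.1, 75.5]
wrist_force: [-0.7, 1.1, 6.5]
gripper_width: 0.0437
```

```bash
python3 go.py
```

```text
t 17.8 clamp [ -1.4   0.3 107.7] rot [ 1.800e+02 -6.000e-02  7.548e+01] F [-0.65  1.07  6.46] T [0.36  0.234 0.446] w 0.0437 q [-26.  38.  25.  97. -20.  50.  -8.]
```

Emit:
{"api": "send_rows", "payload": {
  "rows": [
    {"dx": 0.0, "dy": 0.0, "dz": 0.0, "wx": 0.0, "wy": 0.0, "wz": 0.0, "fingers": 0.4}
  ]
}}

```text
clock: 17.92
eef_pos: [0.6123, 0.1032, 0.1077]
ee_rot: [180.0, -0.0, 75.5]
wrist_force: [-0.9, 0.8, 6.1]
gripper_width: 0.0434
```

```bash
python3 go.py
```

```text
t 17.93 clamp [ -1.4   0.3 107.7] rot [ 1.800e+02 -5.000e-02  7.548e+01] F [-0.95  0.77  6.06] T [0.314 0.294 0.093] w 0.0434 q [-26.  38.  25.  97. -20.  50.  -8.]
```

Emit:
{"api": "send_rows", "payload": {
  "rows": [
    {"dx": 0.0, "dy": 0.0, "dz": 0.0, "wx": 0.0, "wy": 0.0, "wz": 0.1, "fingers": 0.4}
  ]
}}

```text
clock: 18.05
eef_pos: [0.6124, 0.1032, 0.1077]
ee_rot: [180.0, -0.1, 71.0]
wrist_force: [0.3, 1.6, 6.0]
gripper_width: 0.0438
```

```bash
python3 go.py
```

```text
t 18.05 clamp [ -1.4   0.4 107.7] rot [ 1.8e+02 -6.0e-02  7.1e+01] F [0.35 1.55 5.97] T [0.315 0.259 0.486] w 0.0438 q [-27.  38.  26.  97. -21.  50. -12.]
```

Emit:
{"api": "send_rows", "payload": {
  "rows": [
    {"dx": 0.0, "dy": 0.0, "dz": 0.0, "wx": 0.0, "wy": 0.0, "wz": 0.0, "fingers": 0.4}
  ]
}}

```text
clock: 18.18
eef_pos: [0.6123, 0.1032, 0.1077]
ee_rot: [180.0, -0.0, 71.0]
wrist_force: [-0.7, 1.4, 6.8]
gripper_width: 0.0438
```

```bash
python3 go.py
```

```text
t 18.18 clamp [ -1.4   0.3 107.7] rot [ 1.800e+02 -5.000e-02  7.099e+01] F [-0.66  1.39  6.78] T [0.275 0.26  0.12 ] w 0.0438 q [-27.  38.  26.  97. -21.  50. -12.]
```

The cycle is complete: crest around yaw 94, torque falling through zero around 84, then rising again. That is one click, so I'll stop, open and lift straight up.

Emit:
{"api": "send_rows", "payload": {
  "rows": [
    {"dx": 0.0, "dy": 0.0, "dz": 0.0, "wx": 0.0, "wy": 0.0, "wz": 0.0, "fingers": 0.7},
    {"dx": 0.0, "dy": 0.0, "dz": 0.0, "wx": 0.0, "wy": 0.0, "wz": 0.0, "fingers": 1.0},
    {"dx": 0.0, "dy": 0.0, "dz": 0.0, "wx": 0.0, "wy": 0.0, "wz": 0.0, "fingers": 1.0},
    {"dx": 0.0, "dy": 0.0, "dz": 0.0, "wx": 0.0, "wy": 0.0, "wz": 0.0, "fingers": 1.0}
  ]
}}

```text
clock: 18.68
eef_pos: [0.612, 0.1024, 0.1071]
ee_rot: [-180.0, 0.0, 70.8]
wrist_force: [-0.3, -0.5, 0.1]
gripper_width: 0.0855
```

Emit:
{"api": "send_rows", "payload": {
  "rows": [
    {"dx": 0.0, "dy": 0.0, "dz": -0.03, "wx": 0.0, "wy": 0.0, "wz": 0.0, "fingers": 1.0},
    {"dx": 0.0, "dy": 0.0, "dz": -0.1, "wx": 0.0, "wy": 0.0, "wz": 0.0, "fingers": 1.0},
    {"dx": 0.0, "dy": 0.0, "dz": -0.18, "wx": 0.0, "wy": 0.0, "wz": 0.0, "fingers": 1.0},
    {"dx": 0.0, "dy": 0.0, "dz": -0.26, "wx": 0.0, "wy": 0.0, "wz": 0.0, "fingers": 1.0},
    {"dx": 0.0, "dy": 0.0, "dz": -0.28, "wx": 0.0, "wy": 0.0, "wz": 0.0, "fingers": 1.0}
  ]
}}

```text
clock: 19.3
eef_pos: [0.6134, 0.1022, 0.2514]
ee_rot: [179.7, -0.2, 70.8]
wrist_force: [-0.4, 0.5, 0.0]
gripper_width: 0.0855
```

```bash
python3 go.py -150 150 245 71
python3 - <<'E'
from h import *
b=arm.snapshot('scene')
cv2.imwrite('pics/n1.png',cv2.resize(b[150:220,285:355],None,fx=8,fy=8,interpolation=cv2.INTER_CUBIC))
E
```

```text
t 19.3 clamp [ -0.3  -0.6 251.4] rot [ 1.7971e+02 -1.5000e-01  7.0770e+01] F [-0.45  0.5   0.02] T [-0.015 -0.009  0.042] w 0.0855 q [-29.  31.  30.  86. -16.  67. -16.]
shift [ 0.2258 -0.3597  0.0115] turn [ 0.0064 -0.0034 -0.005 ]
```

View pics/n1.png

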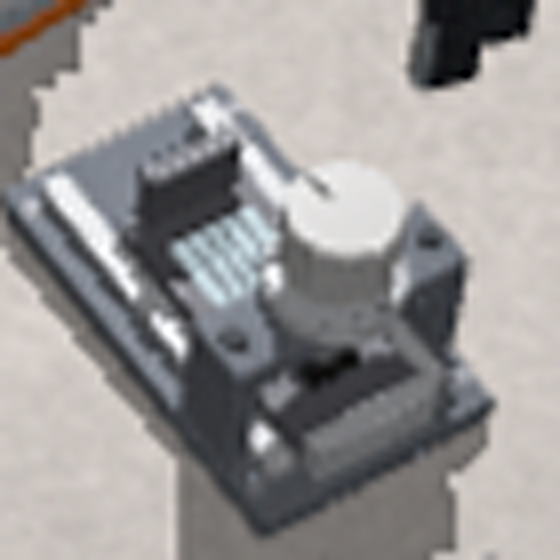

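Emit:
{"api": "send_rows", "payload": {
  "rows": [
    {"dx": 0.05, "dy": -0.08, "dz": 0.0, "wx": 0.0, "wy": 0.0, "wz": 0.0, "fingers": 1.0},
    {"dx": 0.1, "dy": -0.16, "dz": 0.0, "wx": 0.0, "wy": 0.0, "wz": 0.0, "fingers": 1.0},
    {"dx": 0.15, "dy": -0.25, "dz": 0.0, "wx": 0.0, "wy": 0.0, "wz": 0.0, "fingers": 1.0},
    {"dx": 0.2, "dy": -0.33, "dz": 0.0, "wx": 0.0, "wy": 0.0, "wz": 0.0, "fingers": 1.0},
    {"dx": 0.2, "dy": -0.36, "dz": 0.0, "wx": 0.0, "wy": 0.0, "wz": 0.0, "fingers": 1.0}
  ]
}}

```text
clock: 19.98
eef_pos: [0.4723, 0.2594, 0.2463]
ee_rot: [-179.9, 0.0, 71.1]
wrist_force: [0.3, 0.1, 0.6]
gripper_width: 0.0854
```

```bash
python3 go.py
python3 - <<'E'
from h import *
from go import *
b=arm.snapshot('scene');a=arm.snapshot('top');cv2.imwrite('pics/top9.png',a);cv2.imwrite('pics/scene9.png',b)
cv2.imwrite('pics/n2.png',np.hstack([cv2.resize(i,None,fx=5,fy=5,interpolation=cv2.INTER_CUBIC) for i in(a[175:255,190:270],b[150:230,275:355])]))
for nm,ce,e in(('before',(327.2,175.8),(333.5,179.5)),('after',(327.4,175.4),(322,171))):
    d=W2C(plane('scene',e,.126))-W2C(plane('scene',ce,.126));print(nm,np.degrees(np.arctan2(d[1],d[0])),np.hypot(*d[:2]))
E
```

```text
t 19.98 clamp [-157.4  140.5  246.3] rot [-1.7986e+02  3.0000e-02  7.1100e+01] F [0.33 0.12 0.59] T [-0.034 -0.02  -0.01 ] w 0.0854 q [-52.  23.  30.  99. -13.  61. -36.]
before 20.898657866404314 22.234309580210475
after -169.05411270807022 22.202350148965873
```

View pics/n2.png

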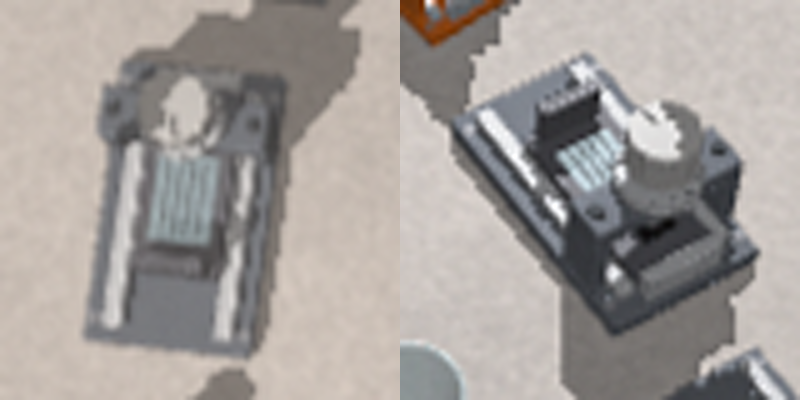

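View pics/scene9.png

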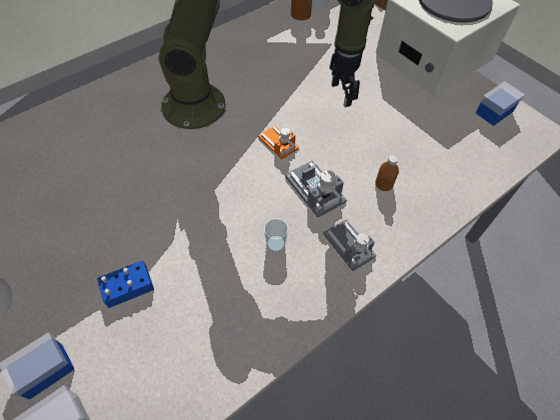

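The knob line turned about 190° clockwise (the hand turned 189°, so the grip did not slip). The cassette is home, the bottle, beaker and rack look the same as in the first picture, and the arm is clear. I'm handing in.

Run:
```python
from rig import arm
print(arm.finish_job())
```

```text
the job is handed in; nothing more can be done
None
```

The cassette is home against the stop, the knob is tightened by one click, and I handed the job in at about 20 s; no verdict was reported.

- **Cassette:** I pushed it about 20 mm with the fingers closed. At the stop the tool stalled while the push rose to about 8 N (limit 20 N). It stalled 1.4 mm short of the position I had worked out from the images, which is within calibration error. The last pictures show it still home.
- **Knob:** I gripped it at 50 N and turned it 189° clockwise. Turning was free at about 0.27 N m. The foot began to press after roughly 145°, raising the torque to about 0.5 N m. The torque then fell through zero and rose again, which is one click, so I stopped there and let go.
- **Checks:** The black line moved about 190°, matching the hand, so the grip did not slip. In the last scene picture the bottle, beaker and tube rack look unmoved by eye, and the arm ended well clear of everything.
- **Not checked:** I judged the click from torque alone. The collar's 12 marks look the same after every 30° step and were too small in the pictures to confirm it. After the click the torque had climbed back to 0.49 N m, close to a second slip, but I saw no second drop.

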